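# Stack the steel food carrier

### The job

Put the steel food carrier together on its round stand, one piece at a time from the bottom up: first the deep plain bowl, on it the bowl with one partition, then the shallow bowl with the cross partition, and last the lid with the knob. Seat every piece squarely, its foot fully down in the piece below, let go of it, and leave the glass jar and the tin beside the work where they stand.

Things in the scene. Friction and masses are not known exactly. Their poses are not given: they have to be found in the camera images.
- stand: Fixed stand: black disc 90 mm wide, 4 mm thick, with an upright steel ring on it, 59 to 61 mm inside, 69 to 71 mm outside, its top 12 mm above the table. The deep bowl's shoulder rests on the ring, foot 6 mm down in it, so the bowl's underside is 6 mm above the table. Origin: centre of the disc's underside, z up.
- deep_bowl: Round steel, 64 mm wide; under it a foot 55 mm wide (bevelled to 49) and 6 mm high, then a flat 64 mm shoulder. Deep bowl, plain inside. 62 mm high, foot included. Wall 2.5 mm, mouth 59 mm: the next piece's foot drops 6 mm into it, shoulder on the rim. About 0.12 kg, upright. Origin: centre of the foot's underside, z up. Grip across the outside, above the shoulder.
- middle_bowl: Round steel, 64 mm wide; under it a foot 55 mm wide (bevelled to 49) and 6 mm high, then a flat 64 mm shoulder. Bowl with one thin partition across its inside. 48 mm high, foot included. Wall 2.5 mm, mouth 59 mm: the next piece's foot drops 6 mm into it, shoulder on the rim. About 0.12 kg, upright. Origin: centre of the foot's underside, z up. Grip across the outside, above the shoulder.
- shallow_bowl: Round steel, 64 mm wide; under it a foot 55 mm wide (bevelled to 49) and 6 mm high, then a flat 64 mm shoulder. Shallow bowl with a cross of two thin partitions inside. 36 mm high, foot included. Wall 2.5 mm, mouth 59 mm: the next piece's foot drops 6 mm into it, shoulder on the rim. About 0.12 kg, upright. Origin: centre of the foot's underside, z up. Grip across the outside, above the shoulder.
- lid: Round steel, 64 mm wide; under it a foot 55 mm wide (bevelled to 49) and 6 mm high, then a flat 64 mm shoulder. The lid: low dome above the shoulder, up to 14 mm, then a neck 14 mm wide and a black round knob 24 mm wide from 18 to 40 mm above the underside (40 mm full height). About 0.10 kg, stands knob up. Grip it by the knob. Origin: centre of the foot's underside, z up.
- cherry_jar: Glass jar with red filling and white lid, 62 mm in diameter, 95 mm high. Not part of the job: leave it where it stands. Origin: centre of its underside.
- milk_tin: Food tin with printed label, 58 mm in diameter, 72 mm high. Not part of the job: leave it where it stands. Origin: centre of its underside.

How it is judged:
On the way, in this order (a step that is already met when the one before it is completed fails the run):
1. the deep bowl is seated on the stand (horizontal distance between deep_bowl and stand below 0.005 m and z of deep_bowl in the frame of stand between 0.0035 and 0.0085 m and angle between deep_bowl's own z axis and vertical below 0.06 rad), for 0.2 s.
2. the middle bowl is seated on the deep bowl (horizontal distance between middle_bowl and deep_bowl below 0.005 m and z of middle_bowl in the frame of deep_bowl between 0.0535 and 0.0585 m and angle between middle_bowl's own z axis and vertical below 0.06 rad), for 0.2 s.
3. the shallow bowl is seated on the middle bowl (horizontal distance between shallow_bowl and middle_bowl below 0.005 m and z of shallow_bowl in the frame of middle_bowl between 0.0395 and 0.0445 m and angle between shallow_bowl's own z axis and vertical below 0.06 rad), for 0.2 s.
4. the lid is seated on the shallow bowl (horizontal distance between lid and shallow_bowl below 0.005 m and z of lid in the frame of shallow_bowl between 0.0275 and 0.0325 m and angle between lid's own z axis and vertical below 0.06 rad), for 0.2 s.
At the end, for the whole second after the job is handed in: On the stand, from below: deep bowl, middle bowl, shallow bowl, lid. Each is within 5 mm of the axis of the piece below, at its seated height within 2.5 mm, upright within 0.06 rad and at rest (all of step 1 and all of step 2 and all of step 3 and all of step 4 and linear speed of each of deep_bowl, middle_bowl, shallow_bowl, lid below 0.02 m/s); the robot touches nothing.
It fails at once if the jar or the tin is shifted more than 20 mm (distance of any of cherry_jar, milk_tin from where it was at the start of the episode above 0.02 m).
It also fails if it takes over 106 s, if anything falls off the work surface, if the arm or the gripper's body presses on something with over 40 N, if the wrist force passes 120 N, or if a joint passes its speed limit or range.

### The arm

A 6-joint arm with a two-finger parallel gripper is mounted at the origin on a cart in front of the work surface, level with it; the furniture and walls round the work are solid. World frame = base frame: x ahead of the robot, y to its left, z up, the work surface at z = 0. Lengths are in m, angles in rad, forces in N, time in s.
With the tool pointing down it reaches from about 0.375 to 0.975 m from the base axis. Payload 3.8 kg.
Tool frame: the origin (TCP) lies between the finger pads; the fingertips stand 22 mm ahead of it and the grasp point (between the pads) lies 3 mm ahead of it (bot.finger_overhang is the distance from the TCP to the fingertips, in m); x points along the fingers, y is the direction in which the jaws open and shut, and the axes are right-handed (so a half turn about x gives the same grasp; the last joint's range is limited). The gripper opens to 85 mm and grips with 20 to 120 N. Pads are 22 mm wide; open, the fingers measure 114 mm over their backs; the gripper's body (76 mm by 85 mm) begins 54 mm behind the grasp point. The pads swing forward as they close: fully open they stand 13 mm farther back than shut.
Start: joints at [1.14, 0.264, 1.604, -0, 1.274, -0.037], TCP at [0.259, 0.623, 0.226] pointing down, gripper open.
Joint ranges: [-2.63, 2.63], [-0.94, 2.18], [0.31, 2.57], [-1.31, 4.45], [0, 2.66], [-2.55, 2.55]. Speed limits (rad/s): [2.57, 2.57, 3.14, 3.14, 3.14, 3.14].

### API

Orientations are given as a rotation vector (axis times angle).
In Python, from workcell import bot gives the robot as it stands. The module is installed in compiled form; this text tells all that it offers.
- The arm moves only by the tool arm_command, never from a script. Its argument "series" is a list that holds one entry, the list of rows, each a list of 7 numbers: the turn, a rotation vector about the tool's x, y, z in rad, then the shift along the tool's x, y, z in cm, then the opening, from 0 (shut) to 1 (fully open). In form: [[[rx, ry, rz, x, y, z, grip], ...]]. A call has 1 to 10 rows; each row shifts and turns the pose as measured when the row begins, along the tool's axes as they then stand; what a row does not reach is not made up. A row lasts 1/10 s, in which the tool goes at most 50 mm and 8.59 degrees, less where a joint would pass 70% of its speed; a pose out of reach is approached as far as the arm can. A call is refused whole if a number of a shift passes 5 or a number of a turn 0.15, either way. A call with a gripper value outside its range is refused whole. The fingers move at their own pace and stop on an object; "newtons" is the grip in N (left out, the last holds). Time passes only in rows, so rows that do not move let the fingers close. It gives the time, the measured TCP pose, the force and the opening at its end, in the units of the state.
- bot.read_state(): the state, without advancing time (a new reading comes with each control period).
- bot.read_camera(name): name is "scene" or "top" or "wrist"; returns (picture, depth): 480x640x3 uint8, blue, green, red; 480x640 float32, m along the optical axis (not along the pixel's ray), 0 where there is no reading.
- bot.camera_info(name): a dict with "K" (3x3 intrinsics, pixels), "extrinsics" (4x4, takes a point from camera to world coordinates). Camera axes: x right, y down, z forward; pixel columns grow to the right and rows downward; lengths in m; the calibration is good to about 2 mm. A picture is of the moment at which its call begins: read the wrist's pose just before it. camera_info takes no time and is no camera call; for the wrist camera it gives the pose at the moment of the call.
- bot.finish_job(): hands the job in, once; it reports no verdict.
The state is a dict: "time": time; "q": joint angles; "joint_vel": joint speeds; "joint_torque": joint torques, N m; "tool_pos": TCP position; "tcp_rot": TCP orientation; "wrist_force": force on the tool from outside, world axes, zero at the start; "torque": the same for the moment, N m; "width": opening from 0.0 (shut) to 1.0 (fully open).
Only numpy, scipy, OpenCV 4.12 (cv2) and the standard library are available. Lean on these libraries where they do the work, as an engineer would, in place of code of your own. Each camera call takes 0.05 s, during which the arm holds its last target.

## Working session

There is one attempt and no reset: what is moved stays moved. The work goes in short steps, Python scripts to look and compute and a tool call to move; the robot and the scene stay as the last step left them, time stands still between calls to the robot, and variables do not carry over. Pictures are saved under pics/ and viewed, and the job is handed in when it is done.

Besides the shell and the picture viewer there is one more tool, called as name(argument=value, ...) on one line, values as JSON. arm_command: Moves the arm, as the interface text tells. Its arguments: {"type":"object","properties":{"series":{"type":"array"},"newtons":{"type":"number"}},"required":["series"]}

```bash
mkdir -p pics
cat > h.py <<'E'
import numpy as np, cv2
from scipy.spatial.transform import Rotation as R
from workcell import bot
def grab(n,tag):
    info=bot.camera_info(n); im,d=bot.read_camera(n)
    cv2.imwrite(f'pics/{tag}.png',im); np.savez(f'{tag}.npz',im=im,d=d,K=info['K'],E=info['extrinsics'])
    return im,d,np.array(info['K']),np.array(info['extrinsics'])
def load(tag):
    z=np.load(f'{tag}.npz'); return z['im'],z['d'],z['K'],z['E']
def cloud(d,K,E):
    v,u=np.mgrid[:d.shape[0],:d.shape[1]]
    P=np.stack([(u-K[0,2])/K[0,0]*d,(v-K[1,2])/K[1,1]*d,d],-1)
    return P@E[:3,:3].T+E[:3,3]
def ray(u,v,z,K,E):
    r=E[:3,:3]@np.array([(u-K[0,2])/K[0,0],(v-K[1,2])/K[1,1],1]); o=E[:3,3]
    return o+r*(z-o[2])/r[2]
def st():
    s=bot.read_state(); print('t',s['time'],'p',np.round(s['tool_pos'],4),'F',np.round(s['wrist_force'],1),'w',np.round(s['width'],3))
    print(np.round(R.from_rotvec(s['tcp_rot']).as_matrix(),3).tolist(), 'q',np.round(s['q'],3)); return s
E
python3 - <<'E'
from h import *
st()
for n in ['scene','top','wrist']:
    im,d,K,E=grab(n,n+'0'); print(n,np.round(K,1).tolist(),np.round(E,3).tolist(),(d>0).mean())
E
```

```text
t 0.0 p [0.2587 0.6226 0.2245] F [ 0.3 -0.4 -0.8] w 0.999
[[-0.001, 0.384, 0.923], [-0.002, 0.923, -0.384], [-1.0, -0.002, -0.0]] q [ 1.14   0.265  1.605  0.     1.274 -0.037]
scene [[587.7, 0.0, 325.4], [0.0, 587.7, 235.3], [0.0, 0.0, 1.0]] [[0.533, 0.667, -0.521, 1.16], [0.846, -0.429, 0.316, -0.397], [-0.012, -0.609, -0.793, 0.994], [0.0, 0.0, 0.0, 1.0]] 0.9960286458333333
top [[483.6, 0.0, 323.4], [0.0, 483.6, 226.4], [0.0, 0.0, 1.0]] [[-0.019, -0.99, 0.141, 0.401], [-1.0, 0.017, -0.017, 0.005], [0.014, -0.141, -0.99, 0.987], [0.0, 0.0, 0.0, 1.0]] 0.9958951822916666
wrist [[377.1, 0.0, 320.7], [0.0, 377.1, 241.0], [0.0, 0.0, 1.0]] [[0.383, 0.883, 0.27, 0.189], [0.924, -0.366, -0.114, 0.652], [-0.002, 0.294, -0.956, 0.372], [0.0, 0.0, 0.0, 1.0]] 0.9960416666666667
```

View pics/scene0.png

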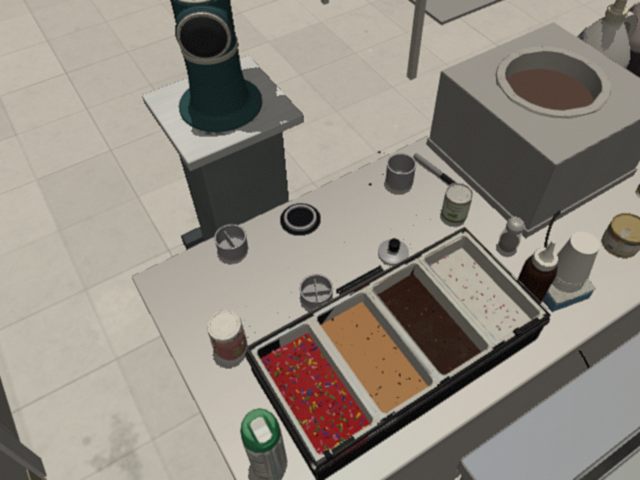

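View pics/top0.png

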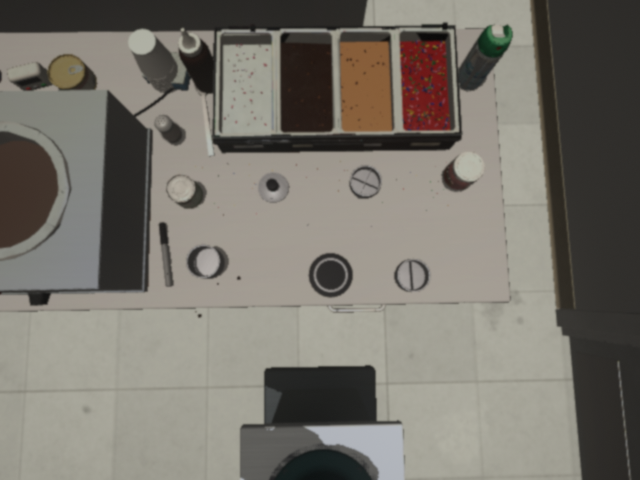

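Run:
```python
from h import *
for n in ['top0','scene0']:
    im,d,K,E=load(n); P=cloud(d,K,E)
    z=P[...,2]; m=((d>0)&(z>0.008)&(z<0.2)&(P[...,0]>0.2)&(P[...,0]<1.0)).astype(np.uint8)
    k,l,s,c=cv2.connectedComponentsWithStats(m)
    for i in range(1,k):
        if s[i,4]<150: continue
        q=P[l==i]; zz=np.percentile(q[:,2],[50,98]); top=q[q[:,2]>zz[1]-0.006]
        mn,mx=top[:,:2].min(0),top[:,:2].max(0)
        print(n,s[i],np.round(c[i]),'z',np.round(zz,3),'topctr',np.round((mn+mx)/2,4),'ext',np.round(mx-mn,3))
```

```text
top0 [    0    23   513   283 44631] [289. 107.] z [0.056 0.186] topctr [0.6476 0.0521] ext [0.459 0.812]
top0 [   7   54   88   37 2281] [53. 74.] z [0.054 0.063] topctr [0.8593 0.5434] ext [0.073 0.154]
top0 [154 115  29  29 557] [168. 129.] z [0.063 0.089] topctr [0.7402 0.298 ] ext [0.026 0.027]
top0 [   0  138   59  111 5061] [ 24. 190.] z [0.191 0.194] topctr [0.5796 0.4841] ext [0.184 0.103]
top0 [ 442  152   43   40 1209] [463. 171.] z [0.092 0.097] topctr [ 0.6393 -0.2898] ext [0.057 0.059]
top0 [349 165  33  34 625] [365. 181.] z [0.018 0.037] topctr [ 0.63   -0.0983] ext [0.064 0.063]
top0 [258 173  31  30 638] [273. 187.] z [0.012 0.041] topctr [0.624  0.0912] ext [0.021 0.022]
top0 [166 174  37  35 937] [184. 191.] z [0.067 0.072] topctr [0.6114 0.2643] ext [0.056 0.056]
top0 [159 222  14  65 417] [165. 254.] z [0.012 0.016] topctr [0.4899 0.3081] ext [0.13  0.028]
top0 [186 245  39  34 800] [205. 261.] z [0.028 0.063] topctr [0.4704 0.221 ] ext [0.062 0.063]
top0 [314 258  34  34 238] [331. 275.] z [0.011 0.015] topctr [ 0.4424 -0.0244] ext [0.067 0.067]
top0 [395 259  36  33 704] [413. 275.] z [0.022 0.049] topctr [ 0.437  -0.1851] ext [0.062 0.065]
scene0 [609  28  31  50 654] [631.  55.] z [0.166 0.199] topctr [0.5422 0.7825] ext [0.058 0.142]
scene0 [ 506   65   90   46 2789] [550.  88.] z [0.193 0.199] topctr [0.5597 0.5294] ext [0.165 0.146]
scene0 [  207    81   433   399 62672] [429. 296.] z [0.06  0.184] topctr [0.6428 0.4072] ext [0.45  0.373]
scene0 [284 205  33  27 233] [300. 218.] z [0.012 0.017] topctr [ 0.4444 -0.0241] ext [0.074 0.068]
scene0 [ 602  213   38   45 1320] [623. 235.] z [0.053 0.06 ] topctr [0.8587 0.5032] ext [0.073 0.077]
scene0 [214 224  34  37 949] [231. 242.] z [0.029 0.05 ] topctr [ 0.4362 -0.1843] ext [0.067 0.064]
scene0 [ 240  408   47   72 2487] [264. 444.] z [0.166 0.19 ] topctr [ 0.8569 -0.3306] ext [0.041 0.048]
```

The scene view shows the deep bowl at (400,172), the stand at (300,218), the middle bowl at (231,242), the shallow bowl at (316,290) and the lid at (393,250). The jar is at (227,335) and the tin at (457,203). The top view shows the same layout. I'll refine the centres by circle fits on the rim points in both views.

```bash
cat >> h.py <<'E'
from scipy.optimize import least_squares
def ringfit(P,d,c,zlo,zhi,rmin,rmax,r0):
    # fit outer circle of radius r0: hull of top-rim points
    m=(d>0)&(P[...,2]>zlo)&(P[...,2]<zhi)
    q=P[m][:,:2]; c=np.array(c)
    for _ in range(6):
        rr=np.linalg.norm(q-c,axis=1); s=q[(rr>rmin)&(rr<rmax)]
        f=least_squares(lambda p:np.linalg.norm(s-p[:2],axis=1)-p[2],[*c,r0],loss='soft_l1',f_scale=0.001)
        c=f.x[:2]
    return f.x,len(s)
OB={'stand':((.443,-.024),.0095,.016,.026,.038,.0325),'deep':((.4705,.221),.057,.067,.025,.036,.031),'middle':((.4365,-.185),.043,.053,.025,.036,.031),'shallow':((.63,-.098),.031,.041,.025,.036,.031),'lid':((.624,.091),.034,.045,0,.016,.01)}
E
python3 - <<'E'
from h import *
for n in ['top0','scene0']:
    im,d,K,E=load(n); P=cloud(d,K,E)
    for o,a in OB.items():
        try:
            f,k=ringfit(P,d,*a); 
            m=(d>0)&(P[...,2]>a[1])&(P[...,2]<a[2])&(np.linalg.norm(P[...,:2]-np.array(a[0]),axis=-1)<.05)
            print(n,o,np.round(f,4),k,'z',np.round(np.median(P[m][:,2]),4), 'bboxctr',np.round((P[m].min(0)+P[m].max(0))/2,4))
        except Exception as e: print(o,e)
    m=(np.abs(P[...,1]+0.09)<.15)&(P[...,2]>.02)&(P[...,0]>.66)&(P[...,0]<.9); print('tray xmin',np.percentile(P[m][:,0],[0,1,5]),'z',np.percentile(P[m][:,2],[50,95]))
    m=(P[...,1]>.3)&(P[...,1]<.7)&(P[...,2]>.1)&(P[...,0]>.3)&(P[...,0]<.8); print('box min',np.percentile(P[m][:,:3],[1,5],axis=0),P[m].max(0))
E
```

```text
top0 stand [ 0.4422 -0.0239  0.0321] 197 z 0.0116 bboxctr [ 0.4424 -0.0274  0.0126]
top0 deep [0.4702 0.2208 0.0306] 165 z 0.0608 bboxctr [0.4704 0.221  0.061 ]
top0 middle [ 0.4369 -0.1845  0.0307] 159 z 0.0469 bboxctr [ 0.437  -0.1851  0.0475]
top0 shallow [ 0.6295 -0.0983  0.0307] 153 z 0.0346 bboxctr [ 0.63   -0.0983  0.0352]
top0 lid [0.6238 0.0909 0.0082] 107 z 0.0387 bboxctr [0.624  0.0912 0.0395]
tray xmin [0.66023904 0.68657974 0.69922762] z [0.05116713 0.09536346]
box min [[0.41896275 0.34367381 0.10726641]
 [0.43169867 0.34423027 0.13340411]] [0.74567785 0.5740413  0.24113451]
scene0 stand [ 0.4428 -0.0242  0.0321] 182 z 0.012 bboxctr [ 0.4444 -0.0242  0.0128]
scene0 deep [0.4706 0.2211 0.0305] 168 z 0.0614 bboxctr [0.471  0.2215 0.0616]
scene0 middle [ 0.4376 -0.1845  0.0306] 194 z 0.0478 bboxctr [ 0.4362 -0.1843  0.0479]
scene0 shallow [ 0.63   -0.0981  0.0305] 203 z 0.0358 bboxctr [ 0.6293 -0.0983  0.036 ]
scene0 lid [0.6259 0.0904 0.0087] 101 z 0.0401 bboxctr [0.6244 0.0912 0.0395]
tray xmin [0.66001379 0.69197108 0.70443268] z [0.05320577 0.09694884]
box min [[0.42221758 0.34287269 0.10388063]
 [0.44042508 0.34423434 0.118683  ]] [0.74713708 0.69986127 0.24340037]
```

View pics/wrist0.png

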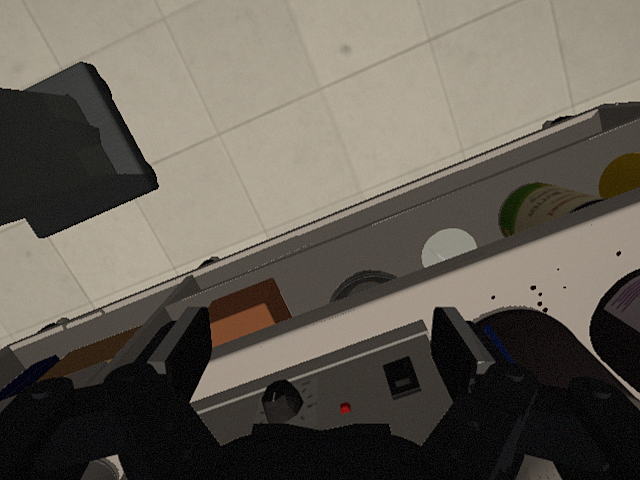

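The wrist view shows the gripper over the machine's front panel, with its knob at (282,400). The two cameras agree within about 1 mm, apart from 2 mm for the lid. I'll rise first, then square the jaws to world y.

arm_command(series=[[[0,0,0,-5,0,0,1],[0,0,0,-5,0,0,1],[-0.13,0,0,0,0,0,1],[-0.13,0,0,0,0,0,1],[-0.13,0,0,0,0,0,1]]], newtons=40)

```text
time: 0.65
tool_pos: [0.2579, 0.6209, 0.324]
tcp_rot: [-0.015, 1.575, 0.0]
wrist_force: [1.2, 0.9, 0.1]
width: 1.0
```

arm_command(series=[[[0,0,0,0,-4,2.1,1],[0,0,0,0,-4,2.1,1],[0,0,0,0,-4,2.1,1],[0,0,0,0,-4,2.1,1],[0,0,0,0,-4,2.1,1],[0,0,0,0,-4,2.1,1],[0,0,0,0,-4,2.1,1],[0,0,0,0,-4,2.1,1],[0,0,0,0,-4,2.1,1],[0,0,0,0,-4,2.1,1]]])

```text
time: 1.65
tool_pos: [0.4765, 0.2141, 0.322]
tcp_rot: [-0.028, 1.578, 0.01]
wrist_force: [1.0, -0.1, -0.4]
width: 0.994
```

```bash
cat >> h.py <<'E'
def go(x,y,z):
    s=st(); p=np.array(s['tool_pos']); M=R.from_rotvec(s['tcp_rot']).as_matrix()
    print('shift cm tool',np.round(M.T@(np.array([x,y,z])-p)*100,2))
    T=np.array([[0,0,1],[0,1,0],[-1,0,0.]])
    print('turn tool',np.round(R.from_matrix(M.T@T).as_rotvec(),4))
E
python3 - <<'E'
from h import *
go(.4704,.221,.2)
E
```

```text
t 1.65 p [0.4765 0.2141 0.322 ] F [ 1.  -0.1 -0.4] w 0.994
[[-0.007, -0.025, 1.0], [-0.011, 1.0, 0.025], [-1.0, -0.011, -0.008]] q [ 0.38  -0.066  1.789 -0.008  1.429 -1.214]
shift cm tool [12.19  0.84 -0.5 ]
turn tool [ 0.0246 -0.0075  0.0113]
```

arm_command(series=[[[0.025,-0.008,0.011,3,0.8,-0.5,1],[0,0,0,4,0,0,1],[0,0,0,4,0,0,1],[0,0,0,1,0,0,1],[0,0,0,0,0,0,1]]])

```text
time: 2.15
tool_pos: [0.476, 0.2139, 0.2004]
tcp_rot: [0.011, 1.565, -0.012]
wrist_force: [-0.3, -0.7, 0.9]
width: 1.003
```

Run:
```python
from h import *
go(.4704,.221,.042)
im,d,K,E=grab('wrist','wrist1'); P=cloud(d,K,E)
m=(d>0)&(P[...,2]>.04)&(P[...,2]<.08)&(np.linalg.norm(P[...,:2]-[.47,.221],axis=-1)<.05)
print(ringfit(P,d,(.4704,.221),.052,.068,.024,.036,.031), np.median(P[m][:,2]),m.sum())
```

```text
t 2.15 p [0.476  0.2139 0.2004] F [-0.3 -0.7  0.9] w 1.003
[[0.006, 0.015, 1.0], [-0.001, 1.0, -0.015], [-1.0, -0.001, 0.006]] q [ 0.376 -0.012  1.961 -0.003  1.187 -1.179]
shift cm tool [15.83  0.71 -0.66]
turn tool [-0.0145  0.0059  0.0006]
(array([0.46816544, 0.2221098 , 0.03035988]), 1266) 0.06026457770240931 1770
```

View pics/wrist1.png

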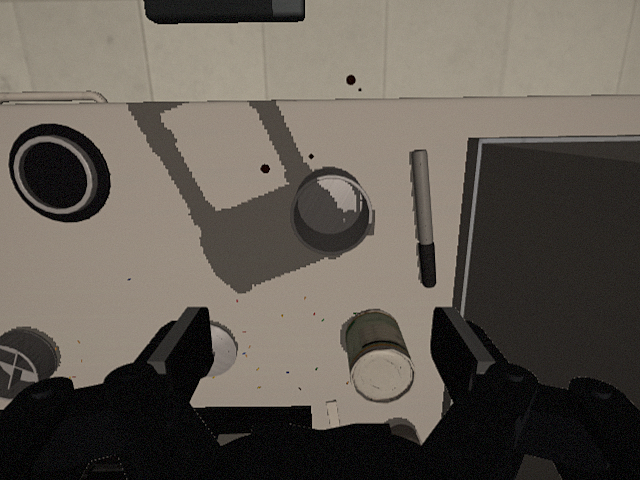

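The wrist view shows the deep bowl's rim at (332,210), the stand at (58,173) and the tin at (378,358), with nothing between the jaws and the bowl. I'll go down in several small corrections.

arm_command(series=[[[0,0,0,2,0.7,-0.6,1],[-0.014,0.006,0,2,0.5,-0.5,1],[0,0,0,2,0.2,-0.2,1],[0,0,0,2,0,0,1],[0,0,0,0,0,0,1]]])

```text
time: 2.7
tool_pos: [0.4721, 0.2341, 0.1322]
tcp_rot: [0.004, 1.551, 0.008]
wrist_force: [-0.8, 0.3, -0.7]
width: 1.006
```

Run:
```python
from h import *
go(.4698,.2212,.042)
im,d,K,E=load('wrist1'); P=cloud(d,K,E)
print(ringfit(P,d,*OB['stand']))
```

```text
t 2.7 p [0.4721 0.2341 0.1322] F [-0.8  0.3 -0.7] w 1.006
[[0.019, -0.003, 1.0], [0.008, 1.0, 0.003], [-1.0, 0.008, 0.019]] q [ 4.140e-01  5.000e-02  2.031e+00 -1.000e-03  1.039e+00 -1.160e+00]
shift cm tool [ 9.01 -1.36 -0.41]
turn tool [ 0.0028  0.0193 -0.0078]
(array([ 0.44075125, -0.02235107,  0.03197382]), 1368)
```

arm_command(series=[[[0,0.015,0,0,-1.2,-0.4,1],[0,0,0,0,0,0,1],[0,0,0,0,0,0,1]]])

```text
time: 3.0
tool_pos: [0.4716, 0.223, 0.1383]
tcp_rot: [0.005, 1.56, 0.012]
wrist_force: [0.1, -0.4, -0.7]
width: 1.0
```

Run:
```python
from h import *
go(.4698,.2212,.042)
```

```text
t 3.0 p [0.4716 0.223  0.1383] F [ 0.1 -0.4 -0.7] w 1.0
[[0.011, -0.004, 1.0], [0.011, 1.0, 0.004], [-1.0, 0.011, 0.011]] q [ 0.39   0.038  2.032  0.007  1.057 -1.188]
shift cm tool [ 9.62 -0.29 -0.29]
turn tool [ 0.004   0.0112 -0.0109]
```

arm_command(series=[[[0,0.011,-0.01,2,-0.2,-0.2,1],[0,0,0,2,-0.1,-0.1,1],[0,0,0,2,0,0,1],[0,0,0,1,0,0,1],[0,0,0,0,0,0,1]]])

```text
time: 3.5
tool_pos: [0.4712, 0.2203, 0.0664]
tcp_rot: [-0.001, 1.567, 0.003]
wrist_force: [-1.0, -0.1, -0.1]
width: 0.998
```

Run:
```python
from h import *
go(.4698,.2212,.042)
```

```text
t 3.5 p [0.4712 0.2203 0.0664] F [-1.  -0.1 -0.1] w 0.998
[[0.004, -0.003, 1.0], [0.002, 1.0, 0.003], [-1.0, 0.002, 0.004]] q [ 0.39   0.128  2.085 -0.     0.924 -1.184]
shift cm tool [ 2.44  0.08 -0.15]
turn tool [ 0.0027  0.0042 -0.0016]
```

Centred within about 1 mm. I'll go down the rest of the way and close.

arm_command(series=[[[0,0,0,1.2,0,-0.1,1],[0,0,0,1.2,0,0,1],[0,0,0,0,0,0,0.6],[0,0,0,0,0,0,0.4],[0,0,0,0,0,0,0.4],[0,0,0,0,0,0,0.4]]])

```text
time: 4.1
tool_pos: [0.4721, 0.2214, 0.0426]
tcp_rot: [-0.0, 1.564, 0.005]
wrist_force: [-0.6, -0.3, -1.1]
width: 0.723
```

Run:
```python
from h import *
go(.4698,.2212,.042)
```

```text
t 4.1 p [0.4721 0.2214 0.0426] F [-0.6 -0.3 -1.1] w 0.723
[[0.007, -0.003, 1.0], [0.003, 1.0, 0.003], [-1.0, 0.003, 0.007]] q [ 0.391  0.161  2.099 -0.     0.873 -1.183]
shift cm tool [ 0.06 -0.02 -0.23]
turn tool [ 0.0029  0.0072 -0.0029]
```

arm_command(series=[[[0,0,0,0,0,0,0.4],[0,0.007,0,-2,0,0,0.4],[0,0,0,-3,0,0,0.4],[0,0,0,-3,0,0,0.4],[0,0,0,0,-3,-0.4,0.4],[0,0,0,0,-4,-0.5,0.4],[0,0,0,0,-4,-0.5,0.4],[0,0,0,0,-4,-0.5,0.4],[0,0,0,0,-4,-0.5,0.4],[0,0,0,0,-3,-0.4,0.4]]])

```text
time: 5.1
tool_pos: [0.4452, -0.0024, 0.1263]
tcp_rot: [-0.007, 1.566, 0.012]
wrist_force: [0.2, 0.4, -2.5]
width: 0.718
```

Run:
```python
from h import *
go(.4444,-.0234,.0486)
```

```text
t 5.1 p [ 0.4452 -0.0024  0.1263] F [ 0.2  0.4 -2.5] w 0.718
[[0.005, -0.012, 1.0], [0.003, 1.0, 0.012], [-1.0, 0.003, 0.005]] q [-0.064 -0.094  2.184  0.004  1.047 -1.649]
shift cm tool [ 7.77 -2.13 -0.14]
turn tool [ 0.0119  0.0051 -0.0035]
```

arm_command(series=[[[0.012,0.005,-0.003,1,-1,-0.1,0.4],[0,0,0,1,-0.8,0,0.4],[0,0,0,1,-0.2,0,0.4],[0,0,0,0,0,0,0.4],[0,0,0,0,0,0,0.4]]])

```text
time: 5.6
tool_pos: [0.4432, -0.0242, 0.093]
tcp_rot: [0.005, 1.572, -0.003]
wrist_force: [-0.1, -0.4, -0.8]
width: 0.725
```

Run:
```python
from h import *
go(.4444,-.0234,.0486)
im,d,K,E=grab('top','top1'); P=cloud(d,K,E)
grab('wrist','wrist2')
```

```text
t 5.6 p [ 0.4432 -0.0242  0.093 ] F [-0.1 -0.4 -0.8] w 0.725
[[-0.001, 0.006, 1.0], [0.001, 1.0, -0.006], [-1.0, 0.001, -0.001]] q [-1.120e-01 -5.000e-02  2.212e+00  2.000e-03  9.800e-01 -1.678e+00]
shift cm tool [4.44 0.07 0.12]
turn tool [-0.0056 -0.0014 -0.0014]
```

View pics/wrist2.png

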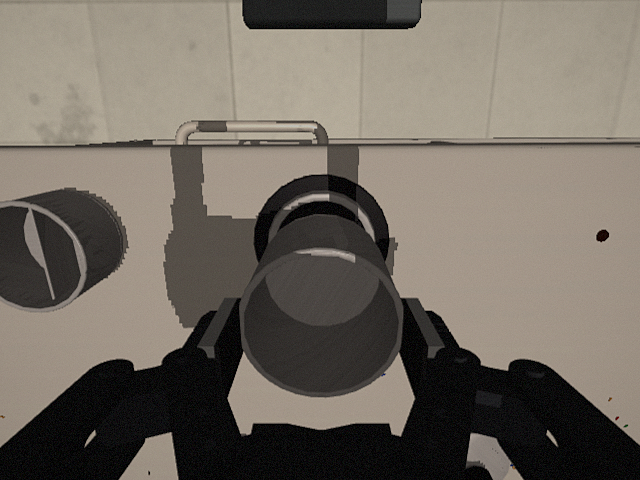

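The wrist view shows the bowl held upright, rim centred at (321,322), with the stand beyond it at (320,245). I'll measure both in this view.

Run:
```python
from h import *
for t in ['wrist2','top1']:
    im,d,K,E=load(t); P=cloud(d,K,E)
    for nm,a in {'bowl':((.443,-.024),.102,.118,.024,.036,.031),'stand':OB['stand'],'mid':OB['middle']}.items():
        try: print(t,nm,ringfit(P,d,*a))
        except Exception as e: print(t,nm,e)
```

```text
wrist2 bowl (array([ 0.44003717, -0.02372818,  0.03041097]), 7580)
wrist2 stand (array([ 0.4411625 , -0.02324063,  0.03257243]), 1116)
wrist2 mid (array([ 0.43518372, -0.18269341,  0.03044545]), 1830)
top1 bowl (array([ 0.443, -0.024,  0.031]), 0)
top1 stand (array([ 0.44120602, -0.02360568,  0.03252916]), 1)
top1 mid (array([ 0.43686766, -0.1844169 ,  0.03066646]), 131)
```

arm_command(series=[[[-0.005,0,0,1,0.05,0.1,0.4],[0,0,0,1,0,0.05,0.4],[0,0,0,1,0,0,0.4],[0,0,0,0.5,0,0,0.4],[0,0,0,0,0,0,0.4]]])

```text
time: 6.2
tool_pos: [0.4456, -0.0219, 0.0556]
tcp_rot: [-0.001, 1.571, 0.004]
wrist_force: [0.1, 0.3, -0.9]
width: 0.727
```

Run:
```python
from h import *
go(.4444,-.0234,.0486)
```

```text
t 6.2 p [ 0.4456 -0.0219  0.0556] F [ 0.1  0.3 -0.9] w 0.727
[[-0.0, -0.003, 1.0], [0.001, 1.0, 0.003], [-1.0, 0.001, -0.0]] q [-1.060e-01  9.000e-03  2.237e+00  2.000e-03  8.960e-01 -1.681e+00]
shift cm tool [ 0.7  -0.15 -0.12]
turn tool [ 0.0033 -0.0001 -0.0015]
```

arm_command(series=[[[0,0,0,0,-0.15,-0.1,0.4],[0,0,0,0.4,0,0,0.4],[0,0,0,0.3,0,0,0.4],[0,0,0,0.1,0,0,0.4]]])

```text
time: 6.6
tool_pos: [0.4448, -0.0237, 0.0475]
tcp_rot: [-0.001, 1.571, 0.003]
wrist_force: [-3.2, 1.2, 7.2]
width: 0.72
```

Run:
```python
from h import *
go(.4444,-.0234,.0486)
```

```text
t 6.6 p [ 0.4448 -0.0237  0.0475] F [-3.2  1.2  7.2] w 0.72
[[0.0, -0.003, 1.0], [0.001, 1.0, 0.003], [-1.0, 0.001, 0.0]] q [-1.100e-01  2.000e-02  2.245e+00  2.000e-03  8.770e-01 -1.685e+00]
shift cm tool [-0.11  0.03 -0.04]
turn tool [ 0.0028  0.0003 -0.0015]
```

It makes contact at the expected seated height. Now I'll release and rise.

arm_command(series=[[[0,0,0,0,0,0,0.8],[0,0,0,0,0,0,1],[0,0,0,0,0,0,1],[0,0,0,-2,0,0,1],[0,0,0,-3,0,0,1],[0,0,0,-4,0,0,1],[0,0,0,-4,0,0,1],[0,0,0,0,-4,0,1],[0,0,0,0,-4,0,1],[0,0,0,0,-4,0,1]]])

```text
time: 7.6
tool_pos: [0.4478, -0.1435, 0.1858]
tcp_rot: [-0.01, 1.563, 0.01]
wrist_force: [1.7, -1.0, -0.2]
width: 1.002
```

Run:
```python
from h import *
go(.4372,-.184,.15)
im,d,K,E=grab('wrist','wrist3'); P=cloud(d,K,E)
for nm,a in {'deep':((.443,-.024),.058,.08,.024,.036,.031),'mid':OB['middle']}.items():
    f,k=ringfit(P,d,*a); m=(d>0)&(np.abs(np.linalg.norm(P[...,:2]-f[:2],axis=-1)-.0305)<.0012)&(P[...,2]>a[1])&(P[...,2]<a[2]); q=P[m]
    A=np.c_[q[:,:2]-f[:2],np.ones(len(q))]; pl=np.linalg.lstsq(A,q[:,2],rcond=None)[0]
    print(nm,np.round(f,4),k,'plane',np.round(pl,4))
```

```text
t 7.6 p [ 0.4478 -0.1435  0.1858] F [ 1.7 -1.  -0.2] w 1.002
[[0.007, -0.013, 1.0], [-0.0, 1.0, 0.013], [-1.0, -0.0, 0.007]] q [-0.365 -0.105  2.077  0.003  1.163 -1.95 ]
shift cm tool [ 3.58 -4.03 -1.14]
turn tool [0.0127 0.0075 0.0001]
deep [ 0.4418 -0.0238  0.0305] 1878 plane [-0.0016 -0.0111  0.0646]
mid [ 0.4352 -0.1836  0.0305] 1065 plane [-0.0094  0.0046  0.0472]
```

View pics/wrist3.png

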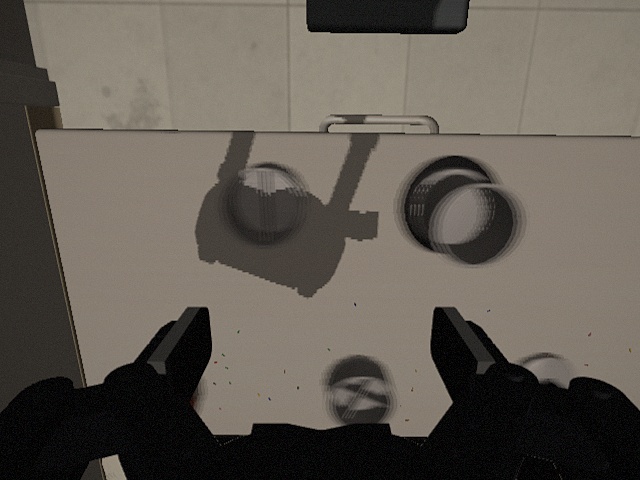

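The wrist view is blurred because the arm is still moving: the deep bowl is at about (470,222) on the stand and the middle bowl at about (265,205). I'll check the seating with the fixed cameras.

```bash
cat >> h.py <<'E'
def rim(tag,nm,a):
    im,d,K,E=load(tag); P=cloud(d,K,E)
    try:
        f,k=ringfit(P,d,*a); m=(d>0)&(np.abs(np.linalg.norm(P[...,:2]-f[:2],axis=-1)-f[2])<.0015)&(P[...,2]>a[1])&(P[...,2]<a[2]); q=P[m]
        A=np.c_[q[:,:2]-f[:2],np.ones(len(q))]; pl=np.linalg.lstsq(A,q[:,2],rcond=None)[0]
        print(tag,nm,np.round(f,4),k,'plane',np.round(pl,4),'medz',np.round(np.median(q[:,2]),4))
    except Exception as e: print(tag,nm,e)
E
python3 - <<'E'
from h import *
go(.4372,-.184,.15)
for n in ['top','scene','wrist']:
    grab(n,n+'4')
    rim(n+'4','deep',((.443,-.024),.060,.075,.024,.036,.031))
    rim(n+'4','mid',OB['middle'])
E
```

```text
t 7.65 p [ 0.448  -0.1492  0.186 ] F [ 1.3 -5.2  1.5] w 0.998
[[0.008, -0.01, 1.0], [-0.005, 1.0, 0.01], [-1.0, -0.005, 0.008]] q [-3.730e-01 -1.030e-01  2.074e+00 -2.000e-03  1.161e+00 -1.953e+00]
shift cm tool [ 3.61 -3.45 -1.14]
turn tool [0.0104 0.0077 0.0052]
top4 deep [ 0.4436 -0.0237  0.0306] 164 plane [0.0115 0.008  0.0667] medz 0.0667
top4 mid [ 0.437  -0.1855  0.0314] 19 plane [0.0267 0.0173 0.0464] medz 0.0464
scene4 deep [ 0.4443 -0.024   0.0306] 239 plane [ 0.0059 -0.0023  0.0661] medz 0.0665
scene4 mid [ 0.4374 -0.1846  0.0306] 207 plane [-0.0052  0.0012  0.0471] medz 0.0471
wrist4 deep [ 0.4418 -0.0237  0.0305] 1683 plane [-0.002  -0.0078  0.0655] medz 0.0665
wrist4 mid [ 0.4352 -0.1836  0.0305] 1073 plane [-0.0101  0.0087  0.0472] medz 0.0474
```

View pics/scene4.png

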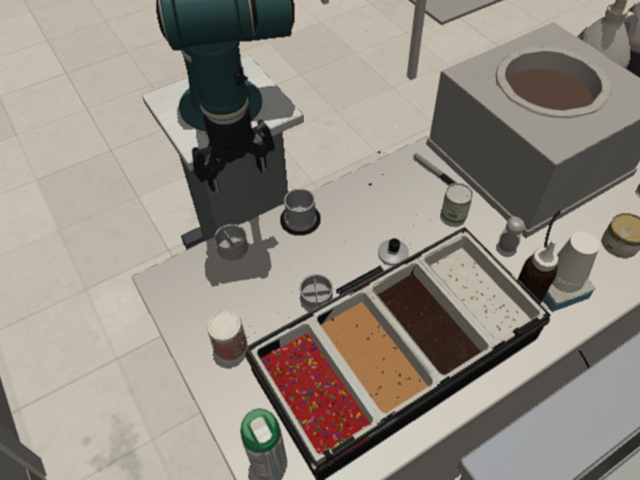

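The scene view shows the deep bowl upright on the stand at (300,208), and the fits agree it is seated. Next is the middle bowl.

arm_command(series=[[[0.01,0.007,0.005,1,-1.5,-0.5,1],[0,0,0,2,-1.2,-0.4,1],[0,0,0,2,-0.5,-0.2,1],[0,0,0,2,0,0,1],[0,0,0,0,0,0,1],[0,0,0,0,0,0,1]]])

```text
time: 8.4
tool_pos: [0.4358, -0.1681, 0.1121]
tcp_rot: [0.004, 1.574, 0.012]
wrist_force: [0.1, -0.6, 1.1]
width: 1.002
```

Run:
```python
from h import *
go(.4365,-.184,.036)
```

```text
t 8.4 p [ 0.4358 -0.1681  0.1121] F [ 0.1 -0.6  1.1] w 1.002
[[-0.003, -0.005, 1.0], [0.01, 1.0, 0.005], [-1.0, 0.01, -0.003]] q [-0.427 -0.024  2.148  0.009  1.025 -2.008]
shift cm tool [ 7.59 -1.67  0.08]
turn tool [ 0.0052 -0.0031 -0.0101]
```

arm_command(series=[[[0.005,0,-0.01,1,-1,0,1],[0,0,0,1.5,-0.6,0,1],[0,0,0,1.5,0,0,1],[0,0,0,1,0,0,1],[0,0,0,0,0,0,1]]])

```text
time: 8.9
tool_pos: [0.4401, -0.1857, 0.0639]
tcp_rot: [-0.008, 1.566, -0.002]
wrist_force: [-0.3, 0.1, 1.1]
width: 0.998
```

Run:
```python
from h import *
go(.4365,-.184,.036)
```

```text
t 8.9 p [ 0.4401 -0.1857  0.0639] F [-0.3  0.1  1.1] w 0.998
[[0.005, -0.004, 1.0], [-0.006, 1.0, 0.004], [-1.0, -0.006, 0.005]] q [-0.449  0.052  2.174 -0.004  0.908 -2.021]
shift cm tool [ 2.78  0.19 -0.37]
turn tool [0.0037 0.0049 0.0059]
```

arm_command(series=[[[0,0.005,0.005,0.6,0.15,-0.3,1],[0,0,0,1,0,-0.1,1],[0,0,0,1.1,0,0,1],[0,0,0,0,0,0,0.8],[0,0,0,0,0,0,0.4],[0,0,0,0,0,0,0.4],[0,0,0,0,0,0,0.4],[0,0,0,0,0,0,0.4]]])

```text
time: 9.7
tool_pos: [0.4435, -0.1888, 0.0431]
tcp_rot: [-0.011, 1.558, -0.004]
wrist_force: [0.0, -0.1, 0.2]
width: 0.402
```

Run:
```python
from h import *
go(.4365,-.184,.036)
grab('wrist','wrist5')
rim('wrist5','deep',((.443,-.024),.060,.075,.024,.036,.031))
rim('wrist5','mid',OB['middle'])
```

```text
t 9.7 p [ 0.4435 -0.1888  0.0431] F [ 0.  -0.1  0.2] w 0.402
[[0.013, -0.004, 1.0], [-0.009, 1.0, 0.005], [-1.0, -0.009, 0.013]] q [-0.452  0.085  2.185 -0.003  0.855 -2.025]
shift cm tool [ 0.7   0.49 -0.71]
turn tool [0.0045 0.0129 0.0091]
wrist5 deep [ 0.443 -0.024  0.031] 0 plane [0. 0. 0.] medz nan
wrist5 mid [ 0.4354 -0.1822  0.0304] 2958 plane [-0.0164  0.0018  0.0469] medz 0.0474
  return _methods._mean(a, axis=axis, dtype=dtype,
  ret = ret.dtype.type(ret / rcount)
```

View pics/wrist5.png

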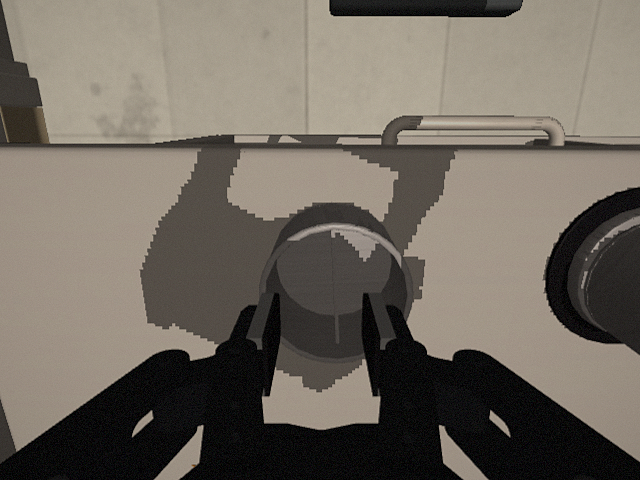

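The wrist view shows the fingertips at about (270,295) and (370,295), inside the bowl mouth. At width 0.40 the open jaws were too high, passed over the rim and closed on nothing. The bowl has barely moved. I'll lift, reopen and go in lower.

arm_command(series=[[[0,0,0,-2,0,0,0.4],[0,0,0,-2,0,0,0.4],[0,0,0,-1.5,0,0,0.4],[0,0.01,0.01,0,0.3,-0.4,1],[0,0,0,0,0.2,-0.4,1],[0,0,0,0,0,0,1],[0,0,0,0,0,0,1]]])

```text
time: 10.45
tool_pos: [0.4294, -0.1797, 0.0942]
tcp_rot: [0.003, 1.578, 0.01]
wrist_force: [-0.4, 0.3, 0.6]
width: 1.002
```

Run:
```python
from h import *
go(.4365,-.1835,.030)
grab('wrist','wrist6')
rim('wrist6','mid',OB['middle'])
```

```text
t 10.45 p [ 0.4294 -0.1797  0.0942] F [-0.4  0.3  0.6] w 1.002
[[-0.008, -0.005, 1.0], [0.008, 1.0, 0.005], [-1.0, 0.008, -0.008]] q [-4.530e-01 -2.000e-03  2.164e+00  4.000e-03  9.900e-01 -2.031e+00]
shift cm tool [ 6.41 -0.43  0.75]
turn tool [ 0.0046 -0.0075 -0.0078]
wrist6 mid [ 0.4355 -0.1822  0.0304] 2144 plane [-0.0143  0.0008  0.047 ] medz 0.0474
```

View pics/wrist6.png

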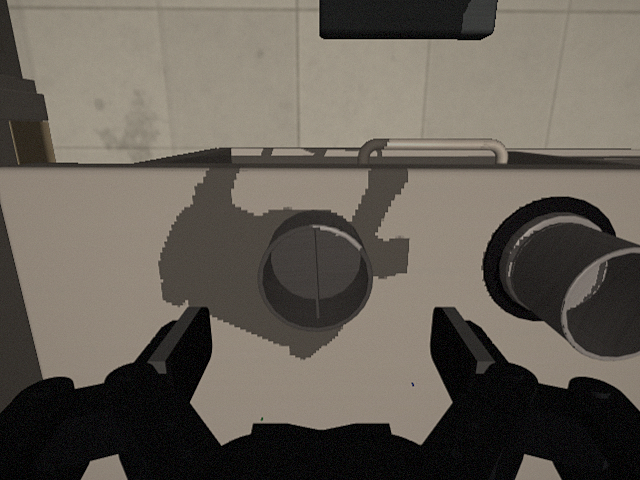

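The view shows the middle bowl upright and undisturbed at (316,275), with the jaws open on either side. I'll approach again and check the height before closing.

arm_command(series=[[[0,-0.007,-0.007,1,-0.3,0.5,1],[0,0,0,1.5,-0.1,0.2,1],[0,0,0,1.5,0,0,1],[0,0,0,1,0,0,1],[0,0,0,0.8,0,0,1],[0,0,0,0,0,0,1]]])

```text
time: 11.1
tool_pos: [0.4349, -0.1829, 0.0312]
tcp_rot: [-0.002, 1.575, 0.005]
wrist_force: [0.3, -1.3, 0.3]
width: 1.001
```

Run:
```python
from h import *
go(.4365,-.1835,.030)
```

```text
t 11.1 p [ 0.4349 -0.1829  0.0312] F [ 0.3 -1.3  0.3] w 1.001
[[-0.004, -0.004, 1.0], [0.002, 1.0, 0.004], [-1.0, 0.003, -0.004]] q [-4.510e-01  9.900e-02  2.198e+00  1.000e-03  8.490e-01 -2.027e+00]
shift cm tool [ 0.12 -0.06  0.16]
turn tool [ 0.0045 -0.0042 -0.0025]
```

arm_command(series=[[[0,0,0,0,0,0.1,0.5],[0,0,0,0,0,0,0.4],[0,0,0,0,0,0,0.4],[0,0,0,0,0,0,0.4],[0,0,0,0,0,0,0.4]]])

```text
time: 11.6
tool_pos: [0.4374, -0.1833, 0.0335]
tcp_rot: [-0.002, 1.573, 0.005]
wrist_force: [-0.1, -0.1, -1.4]
width: 0.719
```

Run:
```python
from h import *
go(.4365,-.1835,.030)
grab('wrist','wrist7')
rim('wrist7','mid',OB['middle'])
rim('wrist6','deep',((.443,-.024),.060,.075,.024,.036,.031))
rim('wrist7','deep',((.443,-.024),.060,.075,.024,.036,.031))
```

```text
t 11.6 p [ 0.4374 -0.1833  0.0335] F [-0.1 -0.1 -1.4] w 0.719
[[-0.002, -0.004, 1.0], [0.002, 1.0, 0.004], [-1.0, 0.002, -0.002]] q [-4.500e-01  9.800e-02  2.194e+00  1.000e-03  8.530e-01 -2.026e+00]
shift cm tool [ 0.35 -0.02 -0.09]
turn tool [ 0.0043 -0.0018 -0.0018]
wrist7 mid [ 0.4366 -0.183   0.0304] 5131 plane [-0.0193 -0.0021  0.0477] medz 0.0484
wrist6 deep [ 0.4416 -0.0239  0.0305] 2504 plane [ 0.0146 -0.0209  0.0646] medz 0.0656
wrist7 deep [ 0.443 -0.024  0.031] 0 plane [0. 0. 0.] medz nan
  return _methods._mean(a, axis=axis, dtype=dtype,
  ret = ret.dtype.type(ret / rcount)
```

The grip is good at width 0.72. I'll lift and carry it.

arm_command(series=[[[0,0,0,-2,0,0,0.4],[0,0,0,-3,0,0,0.4],[0,0,0,-4,0,0,0.4],[0,0,0,-3,0,0,0.4],[0,0,0,0,2,0.1,0.4],[0,0,0,0,3,0.1,0.4],[0,0,0,0,4,0.1,0.4],[0,0,0,0,4,0.1,0.4],[0,0,0,0,2,0.1,0.4],[0,0,0,0,0,0,0.4]]])

```text
time: 12.65
tool_pos: [0.4418, -0.0295, 0.159]
tcp_rot: [0.002, 1.571, 0.002]
wrist_force: [0.1, -0.3, -1.4]
width: 0.721
```

Run:
```python
from h import *
go(.4425,-.024,.0955)
```

```text
t 12.65 p [ 0.4418 -0.0295  0.159 ] F [ 0.1 -0.3 -1.4] w 0.721
[[0.0, 0.0, 1.0], [0.002, 1.0, -0.0], [-1.0, 0.002, 0.0]] q [-1.250e-01 -1.320e-01  2.152e+00  2.000e-03  1.121e+00 -1.696e+00]
shift cm tool [6.35 0.53 0.07]
turn tool [-0.0001  0.0003 -0.0022]
```

arm_command(series=[[[0,0,0,1,0.4,0.1,0.4],[0,0,0,1.2,0.1,0,0.4],[0,0,0,1,0,0,0.4],[0,0,0,0,0,0,0.4],[0,0,0,0,0,0,0.4]]])

```text
time: 13.15
tool_pos: [0.4416, -0.0266, 0.1225]
tcp_rot: [0.002, 1.573, -0.001]
wrist_force: [-0.2, -0.8, -1.4]
width: 0.723
```

Run:
```python
from h import *
s=go(.4425,-.024,.0955)
grab('wrist','wrist8')
z=bot.read_state()['tool_pos'][2]-.0335+.048
rim('wrist8','mid',((.443,-.024),z-.008,z+.006,.024,.036,.031))
rim('wrist8','deep',((.443,-.024),.060,.075,.024,.036,.031))
```

```text
t 13.15 p [ 0.4416 -0.0266  0.1225] F [-0.2 -0.8 -1.4] w 0.723
[[-0.003, 0.002, 1.0], [0.001, 1.0, -0.002], [-1.0, 0.001, -0.003]] q [-1.170e-01 -9.000e-02  2.188e+00  1.000e-03  1.046e+00 -1.686e+00]
shift cm tool [2.7  0.25 0.1 ]
turn tool [-0.0017 -0.0027 -0.0009]
wrist8 mid [ 0.4407 -0.0262  0.0304] 6245 plane [-0.0276 -0.0032  0.1357] medz 0.1369
wrist8 deep [ 0.442  -0.023   0.0308] 790 plane [0.0656 0.0014 0.068 ] medz 0.067
```

View pics/wrist8.png

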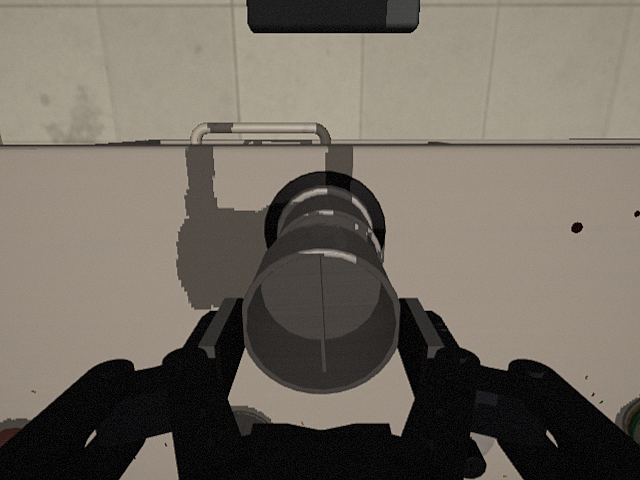

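The view shows the held bowl at (321,320) above the stacked deep bowl, whose far rim is at about (327,215). I need about +2.5 mm in y and +1 mm in x.

arm_command(series=[[[0,0,0,0.5,0.25,0.1,0.4],[0,0,0,0.5,0.05,0.05,0.4],[0,0,0,0.5,0,0,0.4],[0,0,0,0,0,0,0.4],[0,0,0,0,0,0,0.4]]])

```text
time: 13.7
tool_pos: [0.4438, -0.0241, 0.1068]
tcp_rot: [0.003, 1.572, -0.002]
wrist_force: [0.6, -0.2, -0.7]
width: 0.72
```

Run:
```python
from h import *
s=go(.4425,-.024,.0955)
```

```text
t 13.7 p [ 0.4438 -0.0241  0.1068] F [ 0.6 -0.2 -0.7] w 0.72
[[-0.001, 0.003, 1.0], [0.001, 1.0, -0.003], [-1.0, 0.001, -0.001]] q [-1.110e-01 -6.700e-02  2.199e+00  1.000e-03  1.011e+00 -1.679e+00]
shift cm tool [ 1.13  0.01 -0.13]
turn tool [-0.0031 -0.0015 -0.0007]
```

arm_command(series=[[[0,0,0,0.3,0,-0.1,0.4],[0,0,0,0.4,0,0,0.4],[0,0,0,0.3,0,0,0.4],[0,0,0,0.2,0,0,0.4],[0,0,0,0.1,0,0,0.4]]])

```text
time: 14.2
tool_pos: [0.4435, -0.024, 0.0938]
tcp_rot: [0.003, 1.571, -0.002]
wrist_force: [-2.8, 0.7, 7.7]
width: 0.723
```

Run:
```python
from h import *
s=go(.4425,-.024,.0955)
```

```text
t 14.2 p [ 0.4435 -0.024   0.0938] F [-2.8  0.7  7.7] w 0.723
[[0.0, 0.003, 1.0], [0.001, 1.0, -0.003], [-1.0, 0.001, 0.0]] q [-1.110e-01 -5.100e-02  2.212e+00  1.000e-03  9.810e-01 -1.679e+00]
shift cm tool [-0.17  0.   -0.1 ]
turn tool [-0.0029  0.0002 -0.0007]
```

Seated. I'll release it, rise and head for the shallow bowl.

arm_command(series=[[[0,0,0,0,0,0,0.8],[0,0,0,0,0,0,1],[0,0,0,0,0,0,1],[0,0,0,-2,0,0,1],[0,0,0,-3,0,0,1],[0,0,0,-4,0,0,1],[0,0,0,-2,-1,3,1],[0,0,0,0,-2,4,1],[0,0,0,0,-2,4,1],[0,0,0,0,-2,4,1]]])

```text
time: 15.2
tool_pos: [0.5943, -0.0942, 0.2095]
tcp_rot: [-0.0, 1.569, 0.001]
wrist_force: [0.6, 0.4, 0.5]
width: 0.996
```

arm_command(series=[[[0,0,0,0,0,1.5,1],[0,0,0,0,0,0,1],[0,0,0,0,0,0,1]]])

```text
time: 15.5
tool_pos: [0.6145, -0.0975, 0.209]
tcp_rot: [0.001, 1.567, -0.002]
wrist_force: [-0.1, 0.5, -0.2]
width: 0.997
```

Run:
```python
from h import *
go(.6290,-.098,.10)
for n in ['top','scene','wrist']:
    grab(n,n+'9')
    rim(n+'9','mid',((.443,-.024),.100,.118,.024,.036,.031))
    rim(n+'9','shallow',OB['shallow'])
```

```text
t 15.5 p [ 0.6145 -0.0975  0.209 ] F [-0.1  0.5 -0.2] w 0.997
[[0.004, 0.002, 1.0], [-0.001, 1.0, -0.002], [-1.0, -0.001, 0.004]] q [-0.198  0.173  1.745  0.     1.219 -1.767]
shift cm tool [10.9  -0.04  1.41]
turn tool [-0.0019  0.0041  0.0006]
top9 mid [ 0.4449 -0.0245  0.0303] 77 plane [0.0238 0.0006 0.1089] medz 0.1088
top9 shallow [ 0.6292 -0.0978  0.031 ] 42 plane [ 0.0347 -0.0109  0.0341] medz 0.0345
scene9 mid [-4.5364 10.8135  0.031 ] 0 plane [0. 0. 0.] medz nan
scene9 shallow [ 0.6301 -0.0982  0.0305] 203 plane [0.0005 0.0042 0.0359] medz 0.0361
wrist9 mid [ 0.4418 -0.0244  0.033 ] 548 plane [-0.1974  0.1077  0.1134] medz 0.1087
wrist9 shallow [ 0.6278 -0.0974  0.0305] 810 plane [-0.0121 -0.0004  0.0351] medz 0.0354
  return _methods._mean(a, axis=axis, dtype=dtype,
  ret = ret.dtype.type(ret / rcount)
```

View pics/wrist9.png

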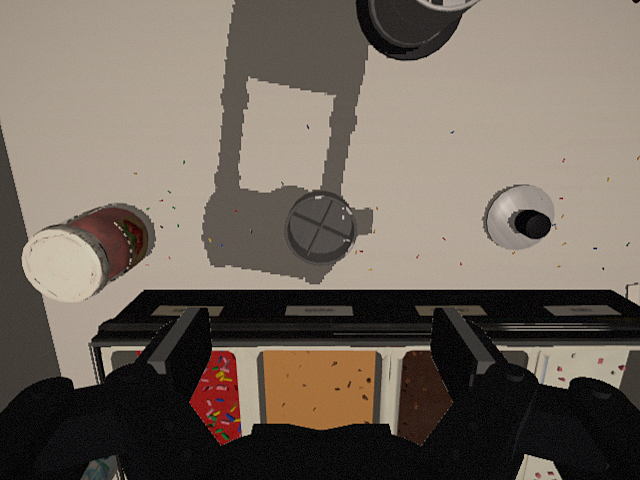

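View pics/scene9.png

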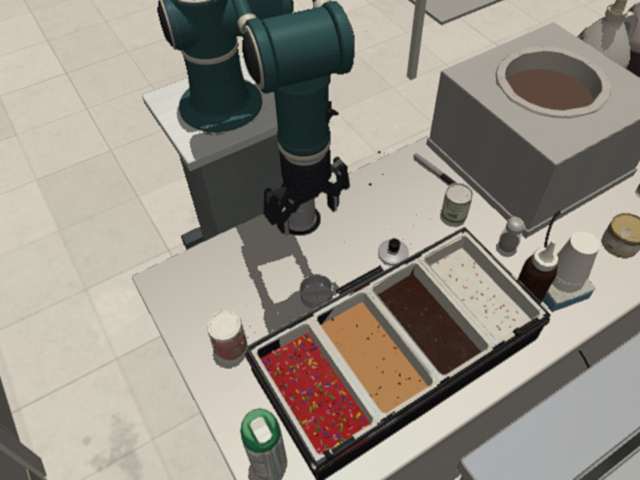

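The wrist view shows the shallow bowl at (321,227), the lid at (520,217) and the jar at (85,255), which is well clear of the jaws. The fit puts the middle bowl's rim at the seated height. I'll go down on the shallow bowl.

arm_command(series=[[[0,0,0,2,0,0.8,1],[0,0,0,4,0,0.5,1],[0,0,0,4,0,0.1,1],[0,0,0,3,0,0,1],[0,0,0,1,0,0,1],[0,0,0,0,0,0,1]]])

```text
time: 16.25
tool_pos: [0.6265, -0.0951, 0.0709]
tcp_rot: [-0.002, 1.559, -0.001]
wrist_force: [-0.2, -0.4, -0.5]
width: 0.998
```

Run:
```python
from h import *
go(.6285,-.098,.025)
```

```text
t 16.25 p [ 0.6265 -0.0951  0.0709] F [-0.2 -0.4 -0.5] w 0.998
[[0.011, -0.001, 1.0], [-0.002, 1.0, 0.001], [-1.0, -0.002, 0.011]] q [-0.19   0.315  1.843  0.     0.972 -1.762]
shift cm tool [ 4.6  -0.28  0.15]
turn tool [0.001  0.0114 0.002 ]
```

arm_command(series=[[[0,0.011,0.002,1,-0.2,0.1,1],[0,0,0,1,-0.1,0.05,1],[0,0,0,1,0,0,1],[0,0,0,1,0,0,1],[0,0,0,0.5,0,0,1],[0,0,0,0,0,0,1]]])

```text
time: 16.85
tool_pos: [0.6324, -0.0992, 0.0288]
tcp_rot: [-0.002, 1.562, -0.0]
wrist_force: [-0.3, 0.4, 0.5]
width: 0.999
```

Run:
```python
from h import *
go(.6285,-.098,.025)
```

```text
t 16.85 p [ 0.6324 -0.0992  0.0288] F [-0.3  0.4  0.5] w 0.999
[[0.009, -0.001, 1.0], [-0.002, 1.0, 0.001], [-1.0, -0.002, 0.009]] q [-0.195  0.377  1.849  0.     0.907 -1.767]
shift cm tool [ 0.37  0.12 -0.39]
turn tool [0.0012 0.0089 0.0017]
```

arm_command(series=[[[0,0.009,0.002,0.4,0.1,-0.3,1],[0,0,0,0.1,0,-0.1,1],[0,0,0,0,0,0,1]]])

```text
time: 17.15
tool_pos: [0.6284, -0.0981, 0.0236]
tcp_rot: [-0.001, 1.571, 0.001]
wrist_force: [0.3, -0.5, 0.0]
width: 1.002
```

Run:
```python
from h import *
go(.6285,-.098,.025)
```

```text
t 17.15 p [ 0.6284 -0.0981  0.0236] F [ 0.3 -0.5  0. ] w 1.002
[[-0.0, -0.001, 1.0], [0.0, 1.0, 0.001], [-1.0, 0.0, -0.0]] q [-0.194  0.382  1.853  0.     0.907 -1.766]
shift cm tool [-0.14  0.01  0.01]
turn tool [ 0.0012 -0.0005 -0.0004]
```

arm_command(series=[[[0,0,0,0,0,0,0.5],[0,0,0,0,0,0,0.4],[0,0,0,0,0,0,0.4],[0,0,0,0,0,0,0.4],[0,0,0,0,0,0,0.4]]])

```text
time: 17.65
tool_pos: [0.6307, -0.0989, 0.0267]
tcp_rot: [-0.002, 1.566, 0.0]
wrist_force: [-0.1, 0.0, 0.4]
width: 0.402
```

Run:
```python
from h import *
go(.6285,-.098,.025)
grab('wrist','wrist10')
rim('wrist10','shallow',OB['shallow'])
```

```text
t 17.65 p [ 0.6307 -0.0989  0.0267] F [-0.1  0.   0.4] w 0.402
[[0.005, -0.001, 1.0], [-0.001, 1.0, 0.001], [-1.0, -0.001, 0.005]] q [-0.194  0.379  1.851 -0.     0.908 -1.766]
shift cm tool [ 0.17  0.09 -0.22]
turn tool [0.0013 0.0045 0.001 ]
wrist10 shallow [ 0.629  -0.0834  0.0304] 3777 plane [-0.0186 -0.0251  0.0353] medz 0.0359
```

View pics/wrist10.png

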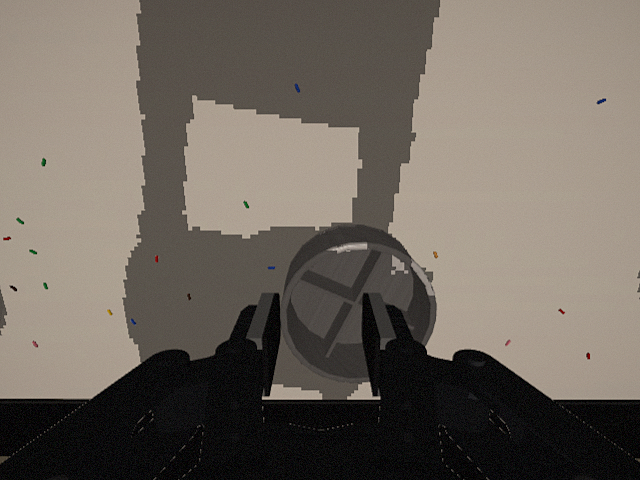

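Run:
```python
from h import *
# finger depths
for t in ['wrist10','wrist5','wrist7','wrist6']:
    im,d,K,E=load(t); P=cloud(d,K,E)
    C=E[:3,3]; print(t,'cam',np.round(C,3))
    for (u,v) in [(270,300),(265,340),(262,380),(375,300),(380,340),(225,310),(418,310),(200,315),(445,315),(195,345)]:
        print((u,v),np.round(P[v,u],3),im[v,u])
```

```text
wrist10 cam [ 0.554 -0.098  0.174]
(270, 300) [ 0.619 -0.118  0.043] [47 50 51]
(265, 340) [ 0.62  -0.116  0.069] [ 4 10 17]
(262, 380) [ 0.633 -0.117  0.072] [ 5  5 13]
(375, 300) [ 0.618 -0.078  0.044] [48 48 49]
(380, 340) [ 0.619 -0.08   0.071] [51 53 55]
(225, 310) [ 0.646 -0.148 -0.   ] [86 91 95]
(418, 310) [ 0.634 -0.055  0.022] [37 46 46]
(200, 315) [ 0.649 -0.161 -0.   ] [78 89 95]
(445, 315) [ 0.648 -0.035  0.   ] [143 157 171]
(195, 345) [ 0.667 -0.165 -0.   ] [79 84 92]
wrist5 cam [ 0.366 -0.187  0.19 ]
(270, 300) [ 0.431 -0.208  0.06 ] [47 52 52]
(265, 340) [ 0.432 -0.206  0.086] [0 2 0]
(262, 380) [ 0.445 -0.207  0.089] [10  2  8]
(375, 300) [ 0.431 -0.168  0.06 ] [48 47 51]
(380, 340) [ 0.432 -0.169  0.086] [47 46 50]
(225, 310) [ 0.468 -0.242  0.   ] [69 74 81]
(418, 310) [ 0.467 -0.134 -0.   ] [138 151 163]
(200, 315) [ 0.472 -0.257 -0.   ] [68 74 82]
(445, 315) [ 0.47  -0.119 -0.   ] [138 151 163]
(195, 345) [ 0.491 -0.262 -0.   ] [137 151 164]
wrist7 cam [ 0.362 -0.183  0.181]
(270, 300) [ 0.446 -0.208  0.009] [68 72 77]
(265, 340) [ 0.453 -0.207  0.034] [44 45 50
[... 157 characters left out ...]
0.217  0.059] [52 50 53]
(418, 310) [ 0.425 -0.148  0.059] [52 52 54]
(200, 315) [ 0.459 -0.247  0.   ] [72 79 87]
(445, 315) [ 0.458 -0.116  0.001] [139 151 163]
(195, 345) [ 0.43  -0.223  0.075] [16  8 13]
wrist6 cam [ 0.355 -0.181  0.242]
(270, 300) [ 0.449 -0.208  0.045] [33 37 39]
(265, 340) [ 0.503 -0.219 -0.   ] [127 142 151]
(262, 380) [ 0.537 -0.222  0.   ] [123 134 148]
(375, 300) [ 0.471 -0.14  -0.001] [126 138 148]
(380, 340) [ 0.503 -0.135 -0.001] [119 132 145]
(225, 310) [ 0.479 -0.246 -0.   ] [61 67 73]
(418, 310) [ 0.479 -0.109  0.   ] [125 137 146]
(200, 315) [ 0.418 -0.222  0.123] [0 2 0]
(445, 315) [ 0.417 -0.136  0.125] [3 6 3]
(195, 345) [ 0.426 -0.222  0.129] [ 9 11  6]
```

Run:
```python
from h import *
a=load('wrist7')[0]; b=load('wrist10')[0]
cv2.imwrite('pics/cmp.png',cv2.resize(np.vstack([a[200:420,150:500],b[200:420,150:500]]),None,fx=1.3,fy=1.3))
for t in ['wrist7','wrist10']:
    im,d,K,E=load(t); P=cloud(d,K,E)
    for u in ([228,232,236] if t=='wrist7' else [262,268,274]):
        print(t,u,[(v,*np.round(P[v,u]*1000).astype(int)) for v in range(280,360,6)])
```

```text
wrist7 228 [(280, np.int64(439), np.int64(-231), np.int64(0)), (286, np.int64(442), np.int64(-231), np.int64(0)), (292, np.int64(446), np.int64(-231), np.int64(0)), (298, np.int64(426), np.int64(-219), np.int64(49)), (304, np.int64(425), np.int64(-217), np.int64(55)), (310, np.int64(426), np.int64(-216), np.int64(59)), (316, np.int64(426), np.int64(-216), np.int64(62)), (322, np.int64(426), np.int64(-214), np.int64(68)), (328, np.int64(427), np.int64(-214), np.int64(69)), (334, np.int64(429), np.int64(-214), np.int64(70)), (340, np.int64(430), np.int64(-214), np.int64(71)), (346, np.int64(432), np.int64(-214), np.int64(72)), (352, np.int64(435), np.int64(-214), np.int64(71)), (358, np.int64(437), np.int64(-214), np.int64(72))]
wrist7 232 [(280, np.int64(439), np.int64(-229), np.int64(0)), (286, np.int64(442), np.int64(-229), np.int64(0)), (292, np.int64(445), np.int64(-229), np.int64(1)), (298, np.int64(426), np.int64(-217), np.int64(48)), (304, np.int64(426), np.int64(-216), np.int64(54)), (310, np.int64(425), np.int64(-215), np.int64(59)), (316, np.int64(425), np.int64(-214), np.in
[... 2632 characters left out ...]
nt64(-122), np.int64(0)), (286, np.int64(632), np.int64(-122), np.int64(0)), (292, np.int64(619), np.int64(-117), np.int64(36)), (298, np.int64(619), np.int64(-116), np.int64(42)), (304, np.int64(619), np.int64(-116), np.int64(47)), (310, np.int64(620), np.int64(-116), np.int64(49)), (316, np.int64(622), np.int64(-116), np.int64(50)), (322, np.int64(624), np.int64(-116), np.int64(51)), (328, np.int64(626), np.int64(-115), np.int64(53)), (334, np.int64(628), np.int64(-115), np.int64(53)), (340, np.int64(630), np.int64(-116), np.int64(53)), (346, np.int64(633), np.int64(-116), np.int64(53)), (352, np.int64(635), np.int64(-116), np.int64(54)), (358, np.int64(636), np.int64(-115), np.int64(56))]
```

View pics/cmp.png

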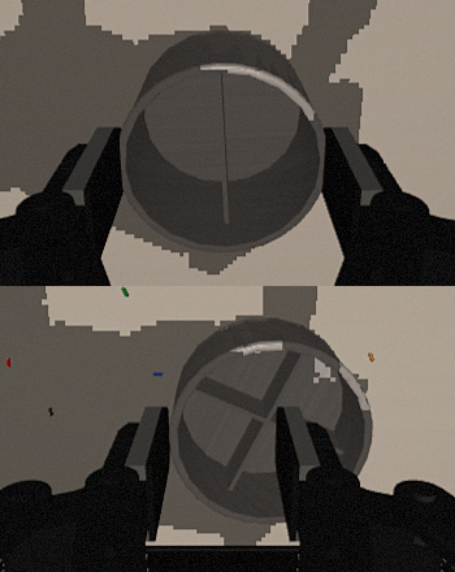

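The wrist crops show where the fault is. The visible fingertips sit about 13 mm behind the reported TCP when gripping, not 22 mm ahead of it. My grips were therefore barely on the rim, and this time the left finger pushed the shallow bowl about 14 mm in +y while the right one passed over it. I'll check the overhang value, lift and look again.

Run:
```python
from h import *
print('overhang',bot.finger_overhang)
```

```text
overhang 0.022
```

arm_command(series=[[[0,0,0,-2,0,0,0.4],[0,0,0,-2,0,0,0.4],[0,0,0,-1.5,0,0,0.4],[0,0,0,0,0.8,0,1],[0,0,0,0,0.6,0,1],[0,0,0,0,0,0,1],[0,0,0,0,0,0,1]]])

```text
time: 18.4
tool_pos: [0.6274, -0.0822, 0.0795]
tcp_rot: [-0.0, 1.573, 0.002]
wrist_force: [-0.3, 0.1, -0.0]
width: 1.003
```

Run:
```python
from h import *
go(.630,-.084,.0)
for n in ['wrist','scene']:
  grab(n,n+'11')
  rim(n+'11','shallow',((.63,-.084),*OB['shallow'][1:]))
im,d,K,E=load('wrist11'); P=cloud(d,K,E)
for u in [190,200,206,440,450]:
    print(u,[(v,*np.round(P[v,u]*1000).astype(int).tolist()) for v in range(296,350,6)])
```

```text
t 18.4 p [ 0.6274 -0.0822  0.0795] F [-0.3  0.1 -0. ] w 1.003
[[-0.002, -0.001, 1.0], [0.001, 1.0, 0.001], [-1.0, 0.001, -0.002]] q [-1.700e-01  3.120e-01  1.829e+00  1.000e-03  1.004e+00 -1.743e+00]
shift cm tool [ 7.95 -0.19  0.28]
turn tool [ 0.0014 -0.0022 -0.0011]
wrist11 shallow [ 0.6279 -0.084   0.0304] 2217 plane [-0.0146  0.0007  0.035 ] medz 0.0353
scene11 shallow [ 0.6302 -0.0849  0.0306] 191 plane [0.002  0.0135 0.0356] medz 0.036
190 [(296, 659, -168, 0), (302, 664, -169, -1), (308, 615, -129, 103), (314, 616, -128, 108), (320, 616, -127, 111), (326, 616, -125, 116), (332, 617, -125, 118), (338, 619, -125, 118), (344, 621, -125, 119)]
200 [(296, 659, -161, 0), (302, 664, -162, 0), (308, 616, -126, 103), (314, 616, -125, 107), (320, 618, -125, 107), (326, 620, -125, 108), (332, 622, -125, 109), (338, 623, -124, 110), (344, 626, -125, 110)]
206 [(296, 659, -157, 0), (302, 664, -158, -1), (308, 616, -124, 102), (314, 619, -125, 101), (320, 621, -125, 101), (326, 623, -124, 103), (332, 625, -124, 103), (338, 628, -124, 104), (344, 629, -124, 106)]
440 [(296, 660, -3, -1), (302, 663, -3, 0), (308, 615, -38, 103), (314, 616, -39, 106), (320, 618, -39, 107), (326, 620, -39, 108), (332, 622, -39, 108), (338, 625, -39, 108), (344, 626, -39, 110)]
450 [(296, 659, 4, 0), (302, 664, 4, 0), (308, 615, -35, 104), (314, 616, -36, 107), (320, 615, -38, 112), (326, 615, -39, 116), (332, 617, -39, 117), (338, 619, -39, 118), (344, 621, -39, 119)]
```

View pics/wrist11.png

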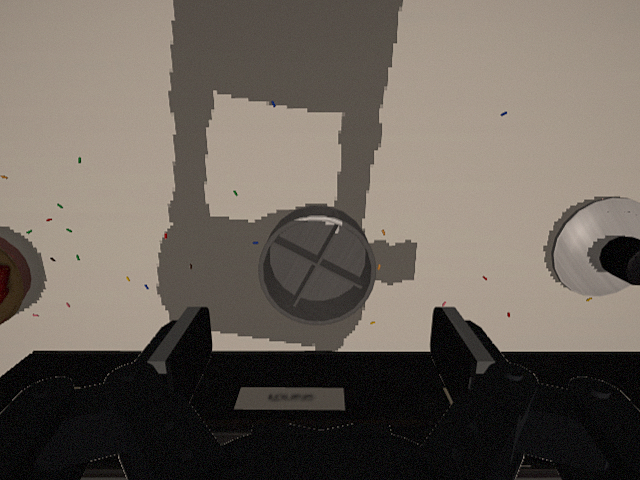

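The view shows the bowl at (318,265), upright between the open jaws, whose tips measure about 21 mm above the reported TCP. I'll work from the measured tips and go down in small steps, watching the force.

arm_command(series=[[[0,0,0,1,-0.15,0.2,1],[0,0,0,1.5,0,0.05,1],[0,0,0,1.5,0,0,1],[0,0,0,1,0,0,1],[0,0,0,0,0,0,1]]])

```text
time: 19.0
tool_pos: [0.6278, -0.0842, 0.0221]
tcp_rot: [0.001, 1.578, 0.002]
wrist_force: [0.6, 0.3, -0.7]
width: 1.001
```

Run:
```python
from h import *
go(.6295,-.0845,.0)
grab('wrist','wrist12')
im,d,K,E=load('wrist12'); P=cloud(d,K,E)
for u in [190,206,440]:
    print(u,[(v,*np.round(P[v,u]*1000).astype(int).tolist()) for v in range(302,320,3)])
```

```text
t 19.0 p [ 0.6278 -0.0842  0.0221] F [ 0.6  0.3 -0.7] w 1.001
[[-0.007, -0.0, 1.0], [0.002, 1.0, 0.0], [-1.0, 0.002, -0.007]] q [-1.730e-01  3.830e-01  1.855e+00  1.000e-03  9.110e-01 -1.745e+00]
shift cm tool [ 2.21 -0.03  0.19]
turn tool [ 0.0004 -0.007  -0.0018]
190 [(302, 636, -149, 0), (305, 637, -148, 1), (308, 616, -132, 46), (311, 616, -131, 48), (314, 616, -130, 50), (317, 616, -129, 52)]
206 [(302, 636, -141, 0), (305, 638, -141, 0), (308, 618, -127, 42), (311, 619, -127, 42), (314, 619, -126, 44), (317, 621, -127, 44)]
440 [(302, 553, -84, 170), (305, 637, -24, 0), (308, 616, -40, 45), (311, 616, -41, 49), (314, 617, -41, 49), (317, 618, -41, 49)]
```

arm_command(series=[[[0,-0.007,0,0.4,0,0.1,1],[0,0,0,0.4,0,0.05,1],[0,0,0,0.4,0,0,1],[0,0,0,0,0,0,1]]])

```text
time: 19.45
tool_pos: [0.6308, -0.0845, 0.0108]
tcp_rot: [0.001, 1.568, 0.001]
wrist_force: [-0.3, -1.1, 0.1]
width: 1.002
```

arm_command(series=[[[0,0,0,0.4,0,0,1],[0,0,0,0.4,0,0,1],[0,0,0,0,0,0,1]]])

```text
time: 19.75
tool_pos: [0.6316, -0.0846, 0.0031]
tcp_rot: [0.0, 1.566, 0.001]
wrist_force: [-0.4, 0.8, -0.1]
width: 1.001
```

Run:
```python
from h import *
go(.6295,-.0845,.0)
```

```text
t 19.75 p [ 0.6316 -0.0846  0.0031] F [-0.4  0.8 -0.1] w 1.001
[[0.005, -0.0, 1.0], [0.001, 1.0, 0.0], [-1.0, 0.001, 0.005]] q [-0.173  0.407  1.863  0.003  0.866 -1.746]
shift cm tool [ 0.31  0.01 -0.21]
turn tool [ 0.0005  0.0051 -0.0011]
```

There is no contact, which confirms the measured tip height. Closing.

arm_command(series=[[[0,0.005,0,0,0,-0.2,0.6],[0,0,0,0,0,0,0.4],[0,0,0,0,0,0,0.4],[0,0,0,0,0,0,0.4],[0,0,0,0,0,0,0.4]]])

```text
time: 20.25
tool_pos: [0.6296, -0.0846, 0.0036]
tcp_rot: [0.0, 1.571, 0.001]
wrist_force: [-0.3, -0.6, -1.4]
width: 0.733
```

Run:
```python
from h import *
go(.6295,-.0845,.0)
grab('wrist','wrist13')
rim('wrist13','shallow',((.63,-.084),*OB['shallow'][1:]))
```

```text
t 20.25 p [ 0.6296 -0.0846  0.0036] F [-0.3 -0.6 -1.4] w 0.733
[[-0.0, -0.001, 1.0], [0.001, 1.0, 0.001], [-1.0, 0.001, -0.0]] q [-1.730e-01  4.060e-01  1.863e+00  1.000e-03  8.720e-01 -1.745e+00]
shift cm tool [ 0.36  0.   -0.01]
turn tool [ 0.0005 -0.0002 -0.0011]
wrist13 shallow [ 0.6278 -0.0842  0.0305] 6543 plane [-0.0157  0.0001  0.035 ] medz 0.0354
```

View pics/wrist13.png

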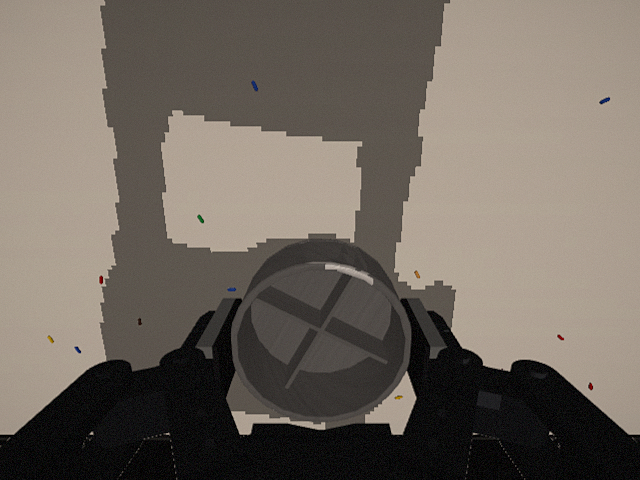

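The view shows the bowl firmly held, with the pads around its upper wall at (322,335). Lifting, then carrying to the stack.

arm_command(series=[[[0,0,0,-2,0,0,0.4],[0,0,0,-4,0,0,0.4],[0,0,0,-4,0,0,0.4],[0,0,0,-4,0,0,0.4],[0,0,0,-3,0,-2,0.4],[0,0,0,0,1.2,-4,0.4],[0,0,0,0,1.2,-4,0.4],[0,0,0,0,1.2,-4,0.4],[0,0,0,0,1.2,-3,0.4],[0,0,0,0,0,0,0.4]]])

```text
time: 21.3
tool_pos: [0.4529, -0.0356, 0.1785]
tcp_rot: [0.002, 1.574, 0.001]
wrist_force: [-0.2, 0.2, -0.7]
width: 0.734
```

arm_command(series=[[[0,0,0,0,0,0,0.4],[0,0,0,0,0,0,0.4]]])

```text
time: 21.5
tool_pos: [0.4532, -0.0356, 0.179]
tcp_rot: [0.001, 1.572, 0.001]
wrist_force: [0.2, 0.3, -1.6]
width: 0.736
```

Run:
```python
from h import *
go(.4444,-.0238,.1076)
grab('top','top14'); rim('top14','mid',((.444,-.024),.102,.115,.024,.036,.031))
grab('wrist','wrist14'); rim('wrist14','mid',((.443,-.024),.102,.115,.026,.036,.031))
```

```text
t 21.5 p [ 0.4532 -0.0356  0.179 ] F [ 0.2  0.3 -1.6] w 0.736
[[-0.001, 0.0, 1.0], [0.001, 1.0, -0.0], [-1.0, 0.001, -0.001]] q [-1.340e-01 -1.250e-01  2.107e+00  1.000e-03  1.161e+00 -1.705e+00]
shift cm tool [ 7.14  1.18 -0.87]
turn tool [-0.0002 -0.0013 -0.0013]
top14 mid [ 0.4461 -0.0252  0.0318] 57 plane [-0.0537  0.0269  0.1072] medz 0.1086
wrist14 mid [ 0.4428 -0.0241  0.0303] 1114 plane [-0.0146 -0.0023  0.1083] medz 0.1089
```

View pics/wrist14.png

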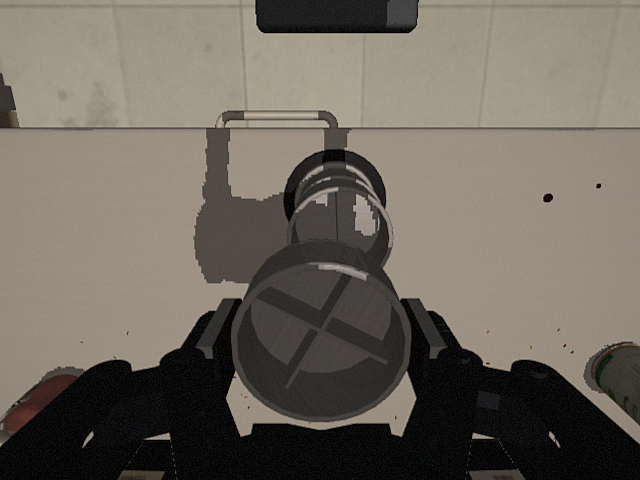

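The view shows the stack's top rim at (341,235) behind the held shallow bowl at (321,330). The wrist fit of the stack matches my target.

arm_command(series=[[[0,0,0,1,0.8,-0.6,0.4],[0,0,0,1.2,0.3,-0.2,0.4],[0,0,0,1.2,0,0,0.4],[0,0,0,0.8,0,0,0.4],[0,0,0,0,0,0,0.4],[0,0,0,0,0,0,0.4]]])

```text
time: 22.2
tool_pos: [0.4456, -0.0241, 0.1311]
tcp_rot: [0.002, 1.576, 0.001]
wrist_force: [0.2, 0.5, -1.2]
width: 0.734
```

Run:
```python
from h import *
go(.4446,-.0243,.1076)
```

```text
t 22.2 p [ 0.4456 -0.0241  0.1311] F [ 0.2  0.5 -1.2] w 0.734
[[-0.006, 0.001, 1.0], [0.002, 1.0, -0.001], [-1.0, 0.002, -0.006]] q [-1.110e-01 -9.000e-02  2.171e+00  1.000e-03  1.067e+00 -1.681e+00]
shift cm tool [ 2.35 -0.02 -0.08]
turn tool [-0.0009 -0.0056 -0.0017]
```

arm_command(series=[[[0,-0.005,0,0.5,0,-0.1,0.4],[0,0,0,0.5,0,0,0.4],[0,0,0,0.3,0,0,0.4],[0,0,0,0,0,0,0.4]]])

```text
time: 22.6
tool_pos: [0.4452, -0.0244, 0.1179]
tcp_rot: [0.002, 1.569, 0.0]
wrist_force: [0.3, -1.1, -1.3]
width: 0.734
```

Run:
```python
from h import *
go(.4446,-.0243,.1076)
```

```text
t 22.6 p [ 0.4452 -0.0244  0.1179] F [ 0.3 -1.1 -1.3] w 0.734
[[0.002, 0.001, 1.0], [0.001, 1.0, -0.001], [-1.0, 0.001, 0.002]] q [-1.120e-01 -8.000e-02  2.188e+00  2.000e-03  1.032e+00 -1.682e+00]
shift cm tool [ 1.03  0.01 -0.07]
turn tool [-0.0012  0.0016 -0.0014]
```

arm_command(series=[[[0,0,0,0.3,0,0,0.4],[0,0,0,0.4,0,0,0.4],[0,0,0,0.3,0,0,0.4],[0,0,0,0.1,0,0,0.4]]])

```text
time: 23.0
tool_pos: [0.4463, -0.0244, 0.107]
tcp_rot: [0.002, 1.567, -0.0]
wrist_force: [-1.2, 0.3, 6.9]
width: 0.737
```

Run:
```python
from h import *
go(.4446,-.0243,.1076)
```

```text
t 23.0 p [ 0.4463 -0.0244  0.107 ] F [-1.2  0.3  6.9] w 0.737
[[0.004, 0.001, 1.0], [0.001, 1.0, -0.001], [-1.0, 0.001, 0.004]] q [-1.120e-01 -6.600e-02  2.198e+00  2.000e-03  1.006e+00 -1.682e+00]
shift cm tool [-0.06  0.01 -0.17]
turn tool [-0.0015  0.0038 -0.0015]
```

Seated with 7 N at the expected height. I'll release it, rise and head for the lid.

arm_command(series=[[[0,0,0,0,0,0,0.8],[0,0,0,0,0,0,1],[0,0,0,0,0,0,1],[0,0,0,-2,0,0,1],[0,0,0,-4,0,0,1],[0,0,0,-4,0,0,1],[0,0,0,0,2,3,1],[0,0,0,0,2.5,4,1],[0,0,0,0,2.5,4,1],[0,0,0,0,2.5,4,1]]])

```text
time: 24.0
tool_pos: [0.5976, 0.07, 0.2141]
tcp_rot: [0.005, 1.564, -0.005]
wrist_force: [0.1, -0.2, 0.2]
width: 0.999
```

arm_command(series=[[[0,0,0,0,1,1.5,0.7],[0,0,0,0,0,0,0.7],[0,0,0,0,0,0,0.7]]])

```text
time: 24.3
tool_pos: [0.6178, 0.0838, 0.2137]
tcp_rot: [0.003, 1.562, -0.002]
wrist_force: [0.4, -0.4, 0.3]
width: 0.699
```

Run:
```python
from h import *
go(.6245,.0908,.03)
for n in ['top','scene','wrist']:
    grab(n,n+'15')
    rim(n+'15','shallow',((.4445,-.024),.134,.147,.024,.036,.031))
    rim(n+'15','lid',OB['lid'])
```

```text
t 24.3 p [0.6178 0.0838 0.2137] F [ 0.4 -0.4  0.3] w 0.699
[[0.009, 0.003, 1.0], [0.001, 1.0, -0.003], [-1.0, 0.001, 0.009]] q [ 0.095  0.169  1.741 -0.     1.223 -1.473]
shift cm tool [18.37  0.68  0.5 ]
turn tool [-0.003   0.009  -0.0008]
top15 shallow [ 0.4467 -0.0251  0.0307] 191 plane [0.0009 0.0011 0.1386] medz 0.1386
top15 lid [0.6239 0.0911 0.0083] 105 plane [-0.0645  0.041   0.0391] medz 0.0389
scene15 shallow [ 0.447  -0.025   0.0304] 221 plane [-0.0101  0.0015  0.1386] medz 0.139
scene15 lid [0.6255 0.0905 0.0087] 98 plane [-0.0097  0.0579  0.0403] medz 0.0408
wrist15 shallow [ 0.4445 -0.024   0.031 ] 0 plane [0. 0. 0.] medz nan
wrist15 lid [0.6225 0.0923 0.0083] 548 plane [ 0.0082 -0.0096  0.0396] medz 0.0396
  return _methods._mean(a, axis=axis, dtype=dtype,
  ret = ret.dtype.type(ret / rcount)
```

View pics/wrist15.png

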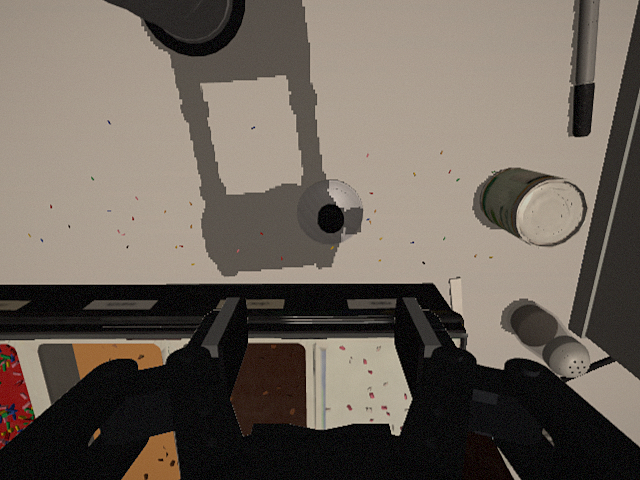

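View pics/scene15.png

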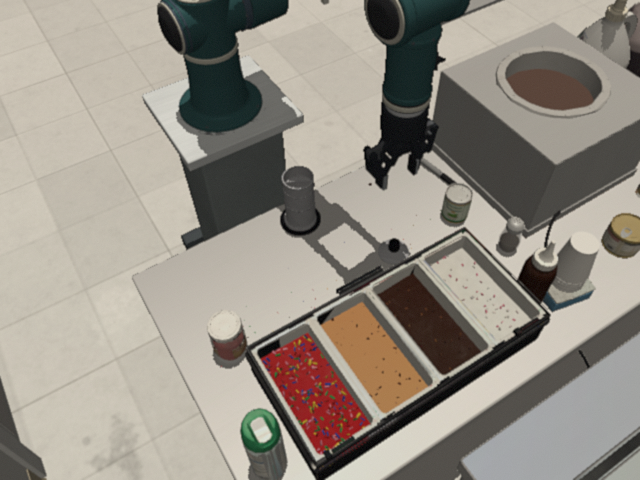

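The wrist view shows the lid's knob at (331,218) and the tin at (535,210), clear of the jaws. The scene view shows a straight stack of three at (299,200), and its rim height matches the seated value. Now down over the knob with the jaws half open.

arm_command(series=[[[-0.003,0.009,0,3,0.5,0.4,0.65],[0,0,0,4,0.2,0.1,0.65],[0,0,0,4,0,0,0.65],[0,0,0,2,0,0,0.65],[0,0,0,0,0,0,0.65],[0,0,0,0,0,0,0.65]]])

```text
time: 25.05
tool_pos: [0.6205, 0.0856, 0.0856]
tcp_rot: [0.006, 1.564, -0.005]
wrist_force: [-1.0, 0.0, 0.2]
width: 0.65
```

Run:
```python
from h import *
go(.6240,.0915,.016)
grab('wrist','wrist16'); rim('wrist16','lid',OB['lid'])
```

```text
t 25.05 p [0.6205 0.0856 0.0856] F [-1.   0.   0.2] w 0.65
[[0.007, 0.007, 1.0], [0.001, 1.0, -0.007], [-1.0, 0.001, 0.007]] q [ 0.097  0.289  1.846  0.     1.    -1.467]
shift cm tool [6.96 0.58 0.3 ]
turn tool [-0.0065  0.0066 -0.0007]
wrist16 lid [0.622  0.0923 0.0083] 1345 plane [0.0377 0.0024 0.0396] medz 0.0396
```

View pics/wrist16.png

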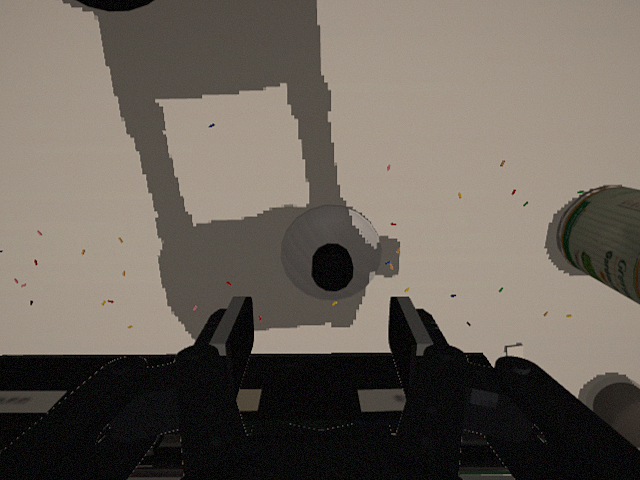

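The view shows the knob at (333,267), slightly right of the jaw centre at about (320,267), so I need about +6 mm in y.

arm_command(series=[[[-0.006,0.006,0,0.8,0.5,0.2,0.65],[0,0,0,1,0.2,0.1,0.65],[0,0,0,1,0,0,0.65],[0,0,0,0.8,0,0,0.65],[0,0,0,0,0,0,0.65]]])

```text
time: 25.6
tool_pos: [0.628, 0.0936, 0.0528]
tcp_rot: [0.002, 1.561, 0.001]
wrist_force: [-0.1, -0.2, 0.1]
width: 0.646
```

Run:
```python
from h import *
go(.6235,.0917,.016)
```

```text
t 25.6 p [0.628  0.0936 0.0528] F [-0.1 -0.2  0.1] w 0.646
[[0.01, 0.0, 1.0], [0.002, 1.0, -0.0], [-1.0, 0.002, 0.01]] q [ 1.080e-01  3.380e-01  1.850e+00  1.000e-03  9.430e-01 -1.463e+00]
shift cm tool [ 3.68 -0.19 -0.48]
turn tool [-0.0002  0.0099 -0.0018]
```

arm_command(series=[[[0,0.01,0,0.7,-0.15,-0.35,0.65],[0,0,0,0.8,0,-0.1,0.65],[0,0,0,0.8,0,0,0.65],[0,0,0,0.6,0,0,0.65],[0,0,0,0,0,0,0.65]]])

```text
time: 26.1
tool_pos: [0.6227, 0.0919, 0.0206]
tcp_rot: [0.001, 1.573, 0.001]
wrist_force: [-0.5, 0.4, -0.6]
width: 0.652
```

Run:
```python
from h import *
go(.6235,.0917,.016)
```

```text
t 26.1 p [0.6227 0.0919 0.0206] F [-0.5  0.4 -0.6] w 0.652
[[-0.002, 0.0, 1.0], [0.002, 1.0, -0.0], [-1.0, 0.002, -0.002]] q [ 0.106  0.376  1.869  0.002  0.899 -1.466]
shift cm tool [ 0.46 -0.02  0.08]
turn tool [-0.0002 -0.0021 -0.0016]
```

arm_command(series=[[[0,0,0,0.3,0,0.05,0.65],[0,0,0,0,0,0,0.4],[0,0,0,0,0,0,0.2],[0,0,0,0,0,0,0.05],[0,0,0,0,0,0,0.05],[0,0,0,0,0,0,0.05]]])

```text
time: 26.7
tool_pos: [0.6239, 0.0919, 0.0181]
tcp_rot: [0.001, 1.572, 0.001]
wrist_force: [-0.2, 0.4, -0.7]
width: 0.259
```

Run:
```python
from h import *
go(.6235,.0917,.016)
grab('wrist','wrist17'); rim('wrist17','lid',OB['lid'])
im,d,K,E=load('wrist17'); P=cloud(d,K,E)
m=(d>0)&(P[...,2]>.004)&(P[...,2]<.014)&(np.linalg.norm(P[...,:2]-[.6225,.092],axis=-1)<.042)
q=P[m]; print('skirt',q.min(0),q.max(0))
```

```text
t 26.7 p [0.6239 0.0919 0.0181] F [-0.2  0.4 -0.7] w 0.259
[[-0.001, 0.0, 1.0], [0.002, 1.0, -0.0], [-1.0, 0.002, -0.001]] q [ 0.106  0.38   1.868  0.002  0.894 -1.466]
shift cm tool [ 0.21 -0.03 -0.04]
turn tool [-0.0002 -0.0007 -0.0017]
wrist17 lid [0.622  0.0923 0.0087] 3134 plane [ 0.1283 -0.0025  0.0396] medz 0.0398
skirt [0.59200875 0.06072684 0.0056529 ] [0.65572312 0.12388337 0.01399754]
```

View pics/wrist17.png

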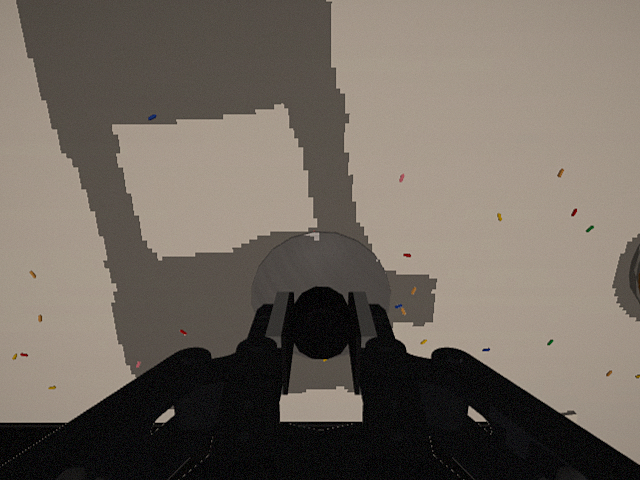

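The view shows the knob gripped between the pads at (321,322), width 0.26 (22 mm). I'll lift and carry the lid to the stack.

arm_command(series=[[[0,0,0,-2,0,0,0.05],[0,0,0,-4,0,0,0.05],[0,0,0,-4,0,0,0.05],[0,0,0,-4,0,0,0.05],[0,0,0,-4,0,0,0.05],[0,0,0,-1.5,-2,-3,0.05],[0,0,0,0,-2.6,-4,0.05],[0,0,0,0,-2.6,-4,0.05],[0,0,0,0,-2.6,-3.5,0.05],[0,0,0,0,-1,-1.5,0.05]]])

```text
time: 27.75
tool_pos: [0.4602, -0.0183, 0.2205]
tcp_rot: [-0.004, 1.572, 0.003]
wrist_force: [0.2, -0.4, -0.6]
width: 0.261
```

arm_command(series=[[[0,0,0,0,0,0,0.05],[0,0,0,0,0,0,0.05]]])

```text
time: 27.95
tool_pos: [0.4582, -0.0195, 0.2209]
tcp_rot: [-0.001, 1.57, 0.001]
wrist_force: [-0.6, -0.6, -0.8]
width: 0.26
```

Run:
```python
from h import *
go(.4457,-.0244,.1521)
p=bot.read_state()['tool_pos']
grab('wrist','wrist18'); rim('wrist18','shallow',((.4445,-.024),.132,.146,.026,.036,.031))
im,d,K,E=load('wrist18'); P=cloud(d,K,E)
zz=p[2]-.0181
m=(d>0)&(P[...,2]>zz+.003)&(P[...,2]<zz+.014)&(np.linalg.norm(P[...,:2]-p[:2],axis=-1)<.042)
q=P[m]; print('skirt',q.min(0),q.max(0),(q.min(0)+q.max(0))/2-p)
m=(d>0)&(P[...,2]>zz+.036)&(P[...,2]<zz+.044)&(np.linalg.norm(P[...,:2]-p[:2],axis=-1)<.012)
print('knob',P[m].mean(0)-p)
```

```text
t 27.95 p [ 0.4582 -0.0195  0.2209] F [-0.6 -0.6 -0.8] w 0.26
[[0.0, -0.001, 1.0], [-0.0, 1.0, 0.001], [-1.0, -0.0, 0.0]] q [-0.097 -0.152  2.052 -0.     1.242 -1.669]
shift cm tool [ 6.88 -0.49 -1.25]
turn tool [0.0013 0.0004 0.0004]
wrist18 shallow [ 0.4447 -0.0242  0.0304] 995 plane [-0.014   0.0047  0.1385] medz 0.139
skirt [ 0.42623726 -0.05073965  0.20796787] [0.48965489 0.01271343 0.21677875] [-0.00021825  0.00049244 -0.00850799]
knob [-0.0015834   0.00021122  0.02180937]
```

View pics/wrist18.png

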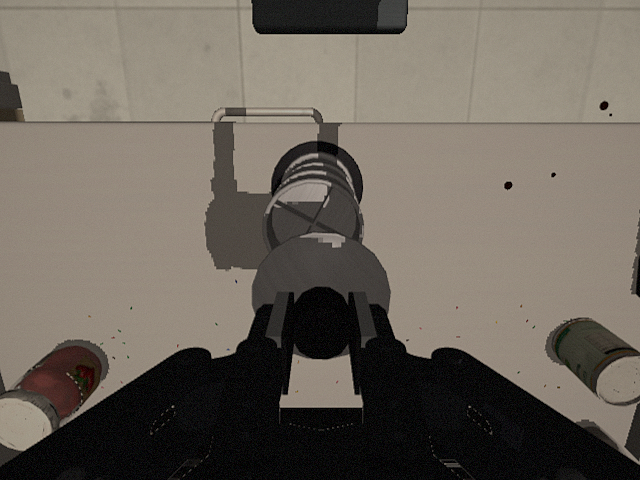

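The view shows the lid held level at (320,300) and the shallow bowl's rim on the stack at (314,208). The target stands.

arm_command(series=[[[0,0,0,0.6,-0.4,-0.9,0.05],[0,0,0,1,-0.1,-0.3,0.05],[0,0,0,1.2,0,0,0.05],[0,0,0,1,0,0,0.05],[0,0,0,0,0,0,0.05],[0,0,0,0,0,0,0.05]]])

```text
time: 28.6
tool_pos: [0.4466, -0.0229, 0.1773]
tcp_rot: [-0.004, 1.575, 0.004]
wrist_force: [0.4, 0.5, -1.1]
width: 0.264
```

Run:
```python
from h import *
go(.4456,-.0246,.1521)
```

```text
t 28.6 p [ 0.4466 -0.0229  0.1773] F [ 0.4  0.5 -1.1] w 0.264
[[-0.004, -0.005, 1.0], [0.001, 1.0, 0.005], [-1.0, 0.001, -0.004]] q [-0.107 -0.137  2.121  0.     1.162 -1.683]
shift cm tool [ 2.52 -0.17 -0.09]
turn tool [ 0.0051 -0.0038 -0.0005]
```

arm_command(series=[[[0.005,-0.004,0,0.5,-0.15,-0.1,0.05],[0,0,0,0.5,0,0,0.05],[0,0,0,0.4,0,0,0.05],[0,0,0,0,0,0,0.05],[0,0,0,0,0,0,0.05]]])

```text
time: 29.1
tool_pos: [0.4464, -0.0245, 0.1627]
tcp_rot: [0.001, 1.569, 0.0]
wrist_force: [-0.8, -0.2, -1.1]
width: 0.263
```

Run:
```python
from h import *
go(.4456,-.0246,.1521)
```

```text
t 29.1 p [ 0.4464 -0.0245  0.1627] F [-0.8 -0.2 -1.1] w 0.263
[[0.002, 0.0, 1.0], [0.0, 1.0, -0.0], [-1.0, 0.0, 0.002]] q [-1.110e-01 -1.280e-01  2.141e+00  1.000e-03  1.126e+00 -1.682e+00]
shift cm tool [ 1.06 -0.01 -0.08]
turn tool [-0.0003  0.0017 -0.0005]
```

arm_command(series=[[[0,0,0,0.3,0,-0.05,0.05],[0,0,0,0.4,0,0,0.05],[0,0,0,0.3,0,0,0.05],[0,0,0,0.1,0,0,0.05]]])

```text
time: 29.5
tool_pos: [0.4465, -0.0246, 0.1516]
tcp_rot: [0.0, 1.567, -0.0]
wrist_force: [-0.3, 0.5, -1.0]
width: 0.262
```

Run:
```python
from h import *
go(.4456,-.0246,.1521)
```

```text
t 29.5 p [ 0.4465 -0.0246  0.1516] F [-0.3  0.5 -1. ] w 0.262
[[0.003, 0.0, 1.0], [0.0, 1.0, -0.0], [-1.0, 0.0, 0.003]] q [-1.110e-01 -1.170e-01  2.154e+00  1.000e-03  1.102e+00 -1.682e+00]
shift cm tool [-0.05 -0.   -0.08]
turn tool [-0.0003  0.0034 -0.0003]
```

No contact yet. I'll lower it slightly more.

arm_command(series=[[[0,0,0,0.15,0,0,0.05],[0,0,0,0.15,0,0,0.05]]])

```text
time: 29.7
tool_pos: [0.4482, -0.0246, 0.1511]
tcp_rot: [0.001, 1.564, -0.0]
wrist_force: [-3.0, 0.1, 9.5]
width: 0.26
```

Run:
```python
from h import *
go(.4456,-.0246,.1521)
```

```text
t 29.7 p [ 0.4482 -0.0246  0.1511] F [-3.   0.1  9.5] w 0.26
[[0.007, 0.0, 1.0], [0.0, 1.0, -0.0], [-1.0, 0.0, 0.007]] q [-1.110e-01 -1.160e-01  2.154e+00  1.000e-03  1.097e+00 -1.682e+00]
shift cm tool [-0.1  -0.   -0.26]
turn tool [-0.0004  0.0068 -0.0004]
```

It makes contact at the seated height (0.151). I'll release and rise clear.

arm_command(series=[[[0,0,0,0,0,0,0.5],[0,0,0,0,0,0,0.7],[0,0,0,0,0,0,0.7],[0,0,0,-1,0,0,0.7],[0,0,0,-2,0,0,0.7],[0,0,0,-3,0,0,0.7],[0,0,0,-3,0,0,0.7],[0,0,0,-2,0,3,0.7],[0,0,0,0,0,4,0.7],[0,0,0,0,0,4,0.7]]])

```text
time: 30.7
tool_pos: [0.5566, -0.0246, 0.2704]
tcp_rot: [0.001, 1.563, -0.001]
wrist_force: [0.7, -0.1, 0.1]
width: 0.7
```

arm_command(series=[[[0,0,0,0,0,3,0.7],[0,0,0,0,0,0,0.7],[0,0,0,0,0,0,0.7]]])

```text
time: 31.0
tool_pos: [0.5923, -0.0247, 0.2725]
tcp_rot: [0.0, 1.559, -0.001]
wrist_force: [0.1, -0.2, -0.2]
width: 0.704
```

Run:
```python
from h import *
st()
for n in ['top','scene']:
    im,d,K,E=grab(n,n+'19'); P=cloud(d,K,E)
    m=(d>0)&(P[...,2]>.166)&(P[...,2]<.180)&(np.linalg.norm(P[...,:2]-[.4455,-.0245],axis=-1)<.03)
    q=P[m]; print(n,'knob',len(q),q.mean(0) if len(q) else '', q[:,2].max() if len(q) else '')
    m=(d>0)&(P[...,2]>.134)&(P[...,2]<.150)&(np.linalg.norm(P[...,:2]-[.4455,-.0245],axis=-1)<.045)
    q=P[m]; print('dome',len(q),(q.min(0)+q.max(0))/2,q.max(0)-q.min(0))
    # dome skirt tilt: shoulder edge
    r=np.linalg.norm(q[:,:2]-((q.min(0)+q.max(0))/2)[:2],axis=1); s=q[(r>.02)&(r<.03)]
    c=s[:,:2].mean(0); A=np.c_[s[:,:2]-[.4465,-.0245],np.hypot(*(s[:,:2]-[.4465,-.0245]).T),np.ones(len(s))]; print(np.round(np.linalg.lstsq(A,s[:,2],rcond=None)[0],4))
    for nm,c0,h in [('jar',(.6393,-.2898),.095),('tin',(.6114,.2643),.072)]:
        m=(d>0)&(abs(P[...,2]-h)<.006)&(np.linalg.norm(P[...,:2]-np.array(c0),axis=-1)<.05); q=P[m]
        print(nm,len(q),(q.min(0)+q.max(0))[:2]/2)
cv2.imwrite('pics/z19.png',cv2.resize(load('scene19')[0][120:270,220:400],None,fx=4,fy=4,interpolation=2))
```

```text
t 31.0 p [ 0.5923 -0.0247  0.2725] F [ 0.1 -0.2 -0.2] w 0.704
[[0.011, 0.001, 1.0], [-0.0, 1.0, -0.001], [-1.0, -0.0, 0.011]] q [-8.400e-02  7.600e-02  1.736e+00  1.000e-03  1.318e+00 -1.655e+00]
top knob 0  Traceback (most recent call last):
  File "<stdin>", line 8, in <module>
    return umr_minimum(a, axis, None, out, keepdims, initial, where)
ValueError: zero-size array to reduction operation minimum which has no identity
```

View pics/top19.png

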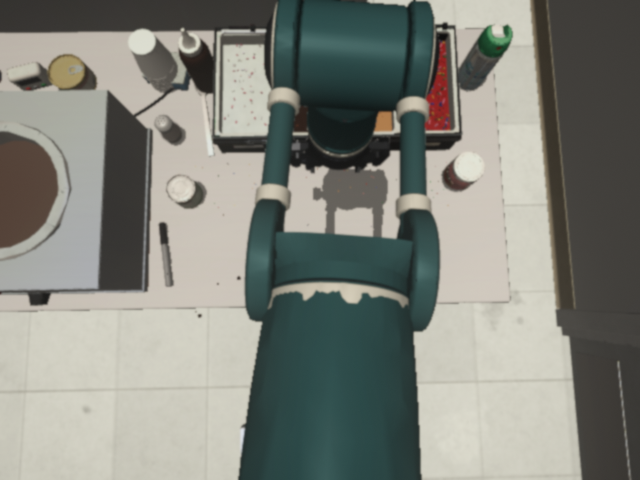

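The top view is blocked by the arm. The jar at (465,170) and the tin at (183,190) appear in place. I'll swing aside for a clear check.

arm_command(series=[[[0,0,0,0,3,0,0.7],[0,0,0,0,4,0,0.7],[0,0,0,0,4,0,0.7],[0,0,0,0,4,0,0.7],[0,0,0,0,4,0,0.7],[0,0,0,0,2,0,0.7],[0,0,0,0,0,0,0.7],[0,0,0,0,0,0,0.7]]])

```text
time: 31.85
tool_pos: [0.583, 0.1889, 0.2741]
tcp_rot: [0.002, 1.561, -0.005]
wrist_force: [-0.5, -0.5, -0.4]
width: 0.702
```

Run:
```python
from h import *
st()
for n in ['top','scene','wrist']:
    im,d,K,E=grab(n,n+'20'); P=cloud(d,K,E)
    def box(nm,c0,lo,hi,r):
        m=(d>0)&(P[...,2]>lo)&(P[...,2]<hi)&(np.linalg.norm(P[...,:2]-np.array(c0),axis=-1)<r); q=P[m]
        if len(q)>5: print(n,nm,len(q),'ctr',np.round((q.min(0)+q.max(0))/2,4),'ext',np.round(q.max(0)-q.min(0),4),'z95',np.round(np.percentile(q[:,2],95),4))
    box('knob',(.4455,-.0245),.166,.182,.03)
    box('dome',(.4455,-.0245),.134,.150,.045)
    box('jar',(.6393,-.2898),.089,.101,.05); box('tin',(.6114,.2643),.066,.078,.05)
cv2.imwrite('pics/z20.png',cv2.resize(load('scene20')[0][120:270,220:400],None,fx=4,fy=4,interpolation=2))
```

```text
t 31.85 p [0.583  0.1889 0.2741] F [-0.5 -0.5 -0.4] w 0.702
[[0.009, 0.004, 1.0], [-0.002, 1.0, -0.004], [-1.0, -0.002, 0.009]] q [ 0.275  0.116  1.69  -0.005  1.327 -1.29 ]
top knob 153 ctr [ 0.4471 -0.0249  0.1713] ext [0.0219 0.022  0.0088] z95 0.1753
top dome 922 ctr [ 0.4472 -0.0251  0.1425] ext [0.0645 0.0632 0.0142] z95 0.1475
top jar 766 ctr [ 0.6391 -0.2899  0.094 ] ext [0.0592 0.0587 0.01  ] z95 0.0965
top tin 227 ctr [0.6125 0.253  0.0705] ext [0.0545 0.0331 0.0089] z95 0.0718
scene knob 115 ctr [ 0.4489 -0.0256  0.1718] ext [0.0236 0.0255 0.0113] z95 0.1768
scene dome 523 ctr [ 0.448  -0.0252  0.1421] ext [0.0648 0.0638 0.0158] z95 0.149
scene jar 876 ctr [ 0.6412 -0.2905  0.0949] ext [0.0598 0.0599 0.0111] z95 0.0983
scene tin 484 ctr [0.6121 0.265  0.0718] ext [0.0586 0.0605 0.0114] z95 0.0737
wrist dome 3849 ctr [ 0.4535 -0.0112  0.1417] ext [0.0498 0.0401 0.0154] z95 0.1475
wrist tin 2617 ctr [0.6099 0.2657 0.0697] ext [0.0569 0.0565 0.0073] z95 0.0716
```

View pics/z20.png

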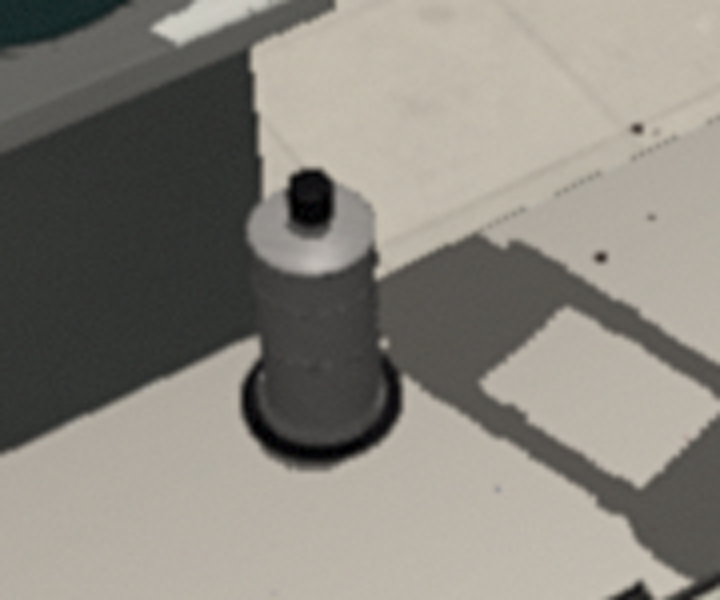

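The zoomed scene view shows all four pieces upright in line on the stand, with no gaps at the seams and the lid's knob at (310,198) in the crop. The knob top is about 175 mm up against 174 mm expected, and the lid is within about 1 mm of the piece below. The jar and tin have not moved. Handing in.

Run:
```python
from h import *
print(bot.finish_job())
```

```text
the job is handed in; nothing more can be done
None
```

The food carrier is stacked on its stand: deep bowl, middle bowl, shallow bowl, then lid. Each piece was released after firm contact (7–10 N) within 2 mm of its seated height. I handed the job in at about 32 s of the 106 s allowed; the hand-in gave no verdict.

**Last checks:**
- **Heights:** the bowl rims read about 67, 109 and 139 mm against 68, 110 and 140 mm expected. The cameras read the bowl rims up to about 1.5 mm low from the start, so I take all three as seated. The knob top read 175–177 mm against 174 mm.
- **Alignment:** each piece measured within about 2 mm of the axis of the one below. The last views show the stack upright and the gripper well clear.
- **Jar and tin:** not moved, within measuring error. The final top view put the tin 11 mm off because the arm hid part of it; the scene and wrist views put it within 2 mm of its starting place.

**What went wrong or disagreed:**
- **Missed grasps:** the first closes on the middle and shallow bowls missed because the jaws were too high. The second one pushed the shallow bowl about 14 mm along the table. I lifted, looked again and regripped both.
- **Fingertip position:** in the wrist depth image the fingertips sat 7–21 mm behind the reported TCP, depending on the opening. The interface text and `bot.finger_overhang` put them 22 mm ahead. I used the measured value for the shallow bowl and the lid.
- **Camera agreement:** the wrist camera read positions about 2 mm nearer the base in x than the other two, within the stated calibration error.

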